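Pack the microscope spares into their caddy

TASK

Gather the four loose microscope spares into the tray caddy, each in its own nest: the objective upright in the smaller round well, the eyepiece upright in the larger round well, the adapter ring flat over the post, and the filter slider flat between the corner rails, lengthwise along the channel and centred. Set each one down gently, not dropped, and leave the two empty lens canisters (the plain black one and the off-white one) standing where they are.

Things in the scene. Friction and masses are not known exactly. Their poses are not given: they have to be found in the camera images.
- objective: spare microscope objective, white with a thin yellow band, loose, standing on its flange: round, 28 mm across at most, 44 mm high, upper half tapering to a narrow nose (grasp the lower half). Origin: centre of its underside; z up.
- eyepiece: spare microscope eyepiece, black, stepped (thick lower part, narrow waist and thinner upper tube) with a thin white line round it, loose, standing upright: round, 39 mm across at most, 63 mm high. Origin: centre of its underside; z up.
- adapter_ring: black camera adapter ring, open through the middle, loose, lying flat: 40 mm outside diameter, bore about 25 mm, 18 mm high. Origin: centre of its underside, on the bore's axis; z up. (A similar black ring far back on the bench, beside the lamp supply and out of reach, is not meant.)
- filter_slider: black microscope filter slider, a flat bar with coloured round windows, loose, lying flat: 26 mm (x) by 95 mm (y, its long axis) by 10 mm high. Origin: centre of its underside; z up.
- canister_black: empty black lens canister, a plain smooth cylinder, 37 mm diameter, 62 mm high, loose; stays where it is. Origin: centre of its underside.
- canister_white: empty off-white lens canister, a plain cylinder with a screw cap, 41 mm diameter, 50 mm high, loose; stays where it is. Origin: centre of its underside.
- nest_small_well: the nest with the smaller round well: fixed grey plate 76 (x) x 100 (y) x 4 mm, one of four in the caddy, a fixed 176 x 224 mm tray (rim 6 mm high): 2 by 2, pitch 82 mm in x, 106 mm in y; their places swap. Origin: centre of underside, 3 mm over the bench. On it a round collar, 44 mm inside and 54 mm outside diameter, 6 mm high, white, at its centre; the well's floor is the plate's top.
- nest_large_well: the nest with the larger round well: fixed grey plate 76 (x) x 100 (y) x 4 mm, one of four in the caddy, a fixed 176 x 224 mm tray (rim 6 mm high): 2 by 2, pitch 82 mm in x, 106 mm in y; their places swap. Origin: centre of underside, 3 mm over the bench. On it a round collar, 60 mm inside and 70 mm outside diameter, 6 mm high, white, at its centre; the well's floor is the plate's top.
- nest_post: the nest with a post: fixed grey plate 76 (x) x 100 (y) x 4 mm, one of four in the caddy, a fixed 176 x 224 mm tray (rim 6 mm high): 2 by 2, pitch 82 mm in x, 106 mm in y; their places swap. Origin: centre of underside, 3 mm over the bench. The white post, 9 mm in diameter with a rounded tip, stands 13.5 mm above the plate's top at its centre.
- nest_rails: the nest with four corner rails: fixed grey plate 76 (x) x 100 (y) x 4 mm, one of four in the caddy, a fixed 176 x 224 mm tray (rim 6 mm high): 2 by 2, pitch 82 mm in x, 106 mm in y; their places swap. Origin: centre of underside, 3 mm over the bench. White rail blocks 8 mm high at its corners leave a channel 44 mm wide along y, open-ended; no rails in the middle 50 mm (room for fingers).
There are look-alikes about, which are no part of the job. Leave any purple look-alike of the filter_slider alone.

How it is judged:
By the outcome, as a careful person would: the job done as asked, in the order asked, and still so for the second after the job is handed in, with the robot touching nothing.
It also fails if it takes over 102 s, if anything falls off the work surface, if the arm or the gripper's body presses on something with over 40 N, if the wrist force passes 120 N, or if a joint passes its speed limit or range.

ROBOT

A 6-joint arm with a two-finger parallel gripper is mounted at the origin on a cart in front of the work surface, level with it; the furniture and walls round the work are solid. World frame = base frame: x ahead of the robot, y to its left, z up, the work surface at z = 0. Lengths are in mm, angles in rad, forces in N, time in s.
With the tool pointing down it reaches from about 350 to 775 mm from the base axis. Payload 5.5 kg.
Tool frame: the origin (TCP) lies midway between the tips of the shut fingers; the grasp point (between the pads) lies behind it (ctrl.pinch_z is the z of the grasp point in the tool frame, in mm); z points along the fingers, y is the line along which they close (so a half turn about z gives the same grasp; the last joint's range is limited). The gripper opens to 85 mm and grips with 20 to 120 N. Pads are 22 mm wide; open, the fingers measure 114 mm over their backs; the gripper's body (76 mm by 85 mm) begins 54 mm behind the grasp point. The pads swing forward as they close: fully open they stand 13 mm farther back than shut.
Start: joints at [1.014, 0.313, 0.046, 1.304, 0, 1.431], TCP at [232.81, 525.806, 231.323] pointing down, gripper open.
Joint ranges: [-2.76, 2.76], [-0.86, 1.69], [-1.03, 1.26], [-2.2, 2.34], [-1.47, 1.5], [-3.14, 3.14]. Speed limits (rad/s): [2.57, 2.57, 3.14, 3.14, 3.14, 3.14].

INTERFACE

Orientations are given as a rotation vector (axis times angle).
In Python, from station import ctrl, optics gives the robot as it stands.
- The arm moves only by the tool step_arm, never from a script. Its argument "deltas" is a list of rows, each an object with "fingers": the opening, from 0 (shut) to 1 (fully open); "dp": the shift along the tool's x, y, z each as a share of 0.4 m, from -1 to 1, a list of three; "angular": the turn, a rotation vector about the tool's x, y, z each as a share of 180 degrees, from -1 to 1, a list of three. A call has 1 to 12 rows; each row is the pose to reach, as a shift and turn from the pose commanded when the call began, along the tool's axes at that moment, turning the shorter way round; what a row does not reach only later rows make up. A row lasts 1/10 s, in which the tool goes at most 50 mm and 8.59 degrees, less where a joint would pass 70% of its speed; a pose out of reach is approached as far as the arm can. A call with a number of a shift or a turn outside -1 to 1 is refused whole. A call with a gripper value outside its range is refused whole. The fingers move at their own pace and stop on an object; the grip force is fixed at half the most. Time passes only in rows, so rows that repeat a pose let the fingers close. It gives the time, the measured TCP pose, the force, the opening and the grip force at its end, in the units of the state.
- ctrl.state(): the state, without advancing time (a new reading comes with each control period).
- optics.capture(name): name is "scene" or "top" or "wrist"; returns a dict with "pixels" (384x512x3 uint8, red, green, blue), "range_z" (384x512 float32, mm along the optical axis (not along the pixel's ray), 0 where there is no reading), "intrinsics" (3x3 intrinsics, pixels), "cam_to_world" (4x4, takes a point from camera to world coordinates). Camera axes: x right, y down, z forward; pixel columns grow to the right and rows downward; lengths in mm; the calibration is good to about 2 mm. A picture is of the moment at which its call begins.
- ctrl.close_job(): hands the job in; it is judged then, once.
The state is a dict: "clock": time; "q": joint angles; "qd": joint speeds; "joint_torque": joint torques, N m; "ee_pos": TCP position; "tool_rot": TCP orientation; "force": force on the tool from outside, world axes, zero at the start; "ft_torque": the same for the moment, N m; "finger_gap": finger opening in mm; "finger_force": force on a finger pad.
Only numpy, scipy, OpenCV 4.12 (cv2) and the standard library are available. Lean on these libraries where they do the work, as an engineer would, in place of code of your own. Each camera call takes 0.05 s, during which the arm holds its last target. There are 200 camera calls.

## Working session

There is one attempt and no reset: what is moved stays moved. The work goes in short steps, Python scripts to look and compute and a tool call to move; the robot and the scene stay as the last step left them, time stands still between calls to the robot, and variables do not carry over. Pictures are saved under pics/ and viewed, at most 14 in all, crops included, and the job is handed in when it is done.

Besides the shell and the picture viewer there is one more tool, called after ">>>" as name(argument=value, ...), one argument or row to a line, values as JSON. step_arm: Moves the arm, as the interface text tells. Its arguments: {"type":"object","properties":{"deltas":{"type":"array"}},"required":["deltas"]}

```bash
ls; mkdir -p pics; python3 - <<'E'
from station import ctrl, optics
import cv2,numpy as np
print(ctrl.state(), ctrl.pinch_z)
for n in ("scene","top"):
    c=optics.capture(n); cv2.imwrite(f"pics/{n}0.png",cv2.resize(c["pixels"][:,:,::-1],(800,600),interpolation=cv2.INTER_CUBIC))
    np.savez(f"{n}0.npz",**c); print(n,c["intrinsics"].tolist(),c["cam_to_world"].round(3).tolist())
E
```

```text
pics
{'clock': 0.0, 'q': array([1.01439891e+00, 3.13999311e-01, 4.49588380e-02, 1.30360752e+00,
       8.70533987e-06, 1.43118640e+00]), 'qd': array([ 4.34861909e-04,  9.05956663e-04, -1.37523376e-04, -1.87408758e-05,
       -7.21141701e-04, -1.11757691e-03]), 'joint_torque': array([-1.38305953e-03, -4.80629396e+01,  2.98532295e+01,  1.93020335e-02,
        3.77800609e-05, -1.51830267e-05]), 'ee_pos': array([232.50664218, 525.32231156, 230.40126636]), 'tool_rot': array([-6.49827347e-01, -3.07299574e+00,  2.72901532e-03]), 'force': array([0.34645627, 0.1822869 , 0.06172445]), 'ft_torque': array([ 0.01065334,  0.01103539, -0.0127322 ]), 'finger_force': 0.0, 'finger_gap': 84.72131118916288} -18.700000000000003
scene [[350.5694858124638, 0.0, 254.3328047240524], [0.0, 350.5694858124638, 188.12958856341928], [0.0, 0.0, 1.0]] [[0.9, -0.324, 0.291, 238.812], [-0.435, -0.655, 0.618, -601.841], [-0.009, -0.683, -0.731, 740.181], [0.0, 0.0, 0.0, 1.0]]
top [[447.70242451492066, 0.0, 248.36508087303324], [0.0, 447.70242451492066, 186.33361311923514], [0.0, 0.0, 1.0]] [[0.019, -0.985, 0.169, 284.464], [-1.0, -0.019, 0.004, 4.664], [-0.001, -0.169, -0.986, 1418.871], [0.0, 0.0, 0.0, 1.0]]
```

View pics/scene0.png

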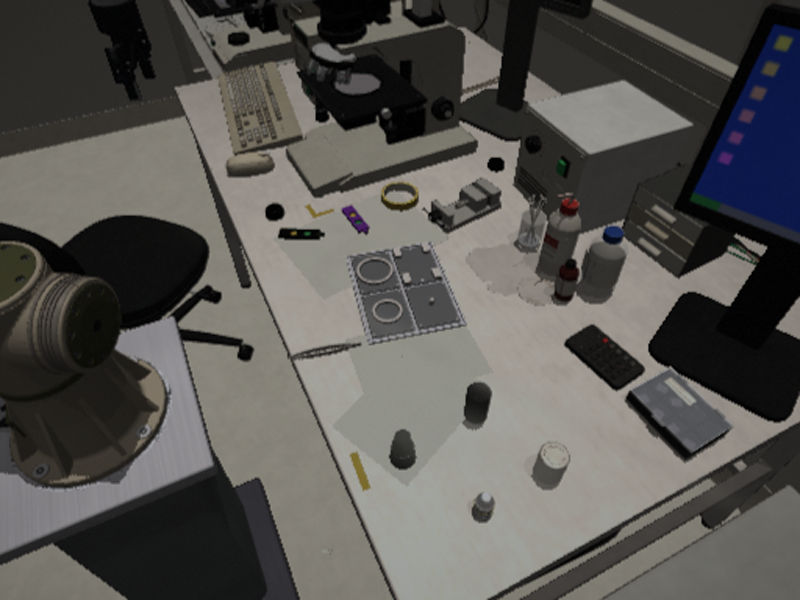

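View pics/top0.png

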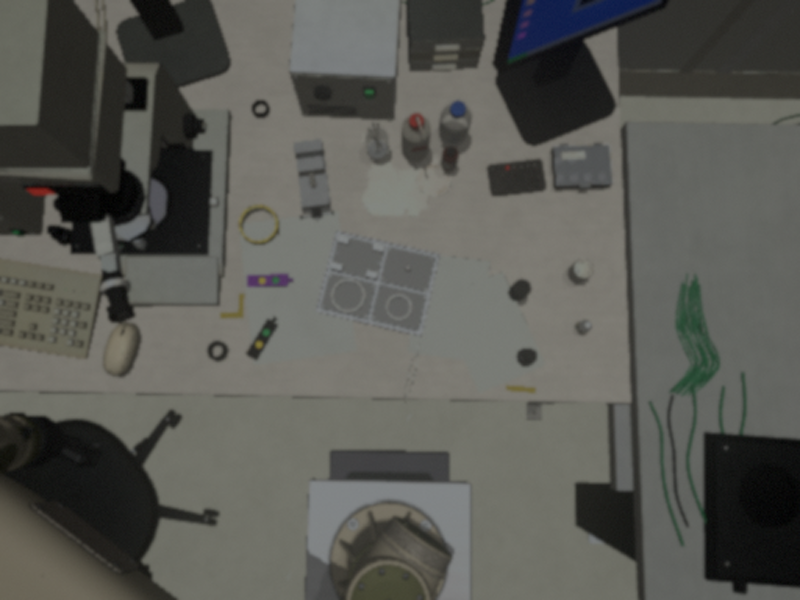

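The scene view shows the eyepiece (stepped) at about (402,450), the black canister at (478,403), the white canister at (552,462) and the objective at (484,505). The ring is at (275,212), the black slider at (301,234) and the purple look-alike at (355,219). The top view (800x600) shows the eyepiece at (527,357), canister at (520,290), white canister at (580,271), objective at (584,326), ring at (218,351) and slider at (262,338). The caddy spans (319,233) to (438,334), slightly turned: rails upper left, post upper right, large well lower left, small well lower right.

```bash
cat > h.py <<'E'
import numpy as np, cv2
from scipy.spatial.transform import Rotation as R
def ray(c,px):
    K,T=c["intrinsics"],c["cam_to_world"]; p=np.atleast_2d(np.float64(px))
    d=np.c_[(p[:,0]-K[0,2])/K[0,0],(p[:,1]-K[1,2])/K[1,1],np.ones(len(p))]@T[:3,:3].T
    return T[:3,3],d
def plane(c,px,z):
    o,d=ray(c,px); return o+d*((z-o[2])/d[:,2])[:,None]
def proj(c,P):
    K,T=c["intrinsics"],c["cam_to_world"]; q=(np.atleast_2d(P)-T[:3,3])@T[:3,:3]; q=q@K.T; return q[:,:2]/q[:,2:]
def tri(c1,p1,c2,p2):
    o1,d1=ray(c1,p1);o2,d2=ray(c2,p2);d1,d2=d1[0],d2[0]
    s=np.linalg.lstsq(np.c_[d1,-d2],o2-o1,rcond=None)[0]
    a,b=o1+s[0]*d1,o2+s[1]*d2; return (a+b)/2,np.linalg.norm(a-b)
def snap(name,tag,scale=1.5):
    from station import optics
    c=optics.capture(name); np.savez(f"{tag}.npz",**c)
    cv2.imwrite(f"pics/{tag}.png",cv2.resize(c["pixels"][:,:,::-1],None,fx=scale,fy=scale,interpolation=cv2.INTER_CUBIC)); return c
def world(c):
    v,u=np.mgrid[:384,:512]; o,d=ray(c,np.c_[u.ravel(),v.ravel()]); 
    K=c["intrinsics"]; return (o+d*c["range_z"].reshape(-1,1)).reshape(384,512,3)
E
python3 - <<'E'
from h import *
t=dict(np.load("top0.npz")); s=dict(np.load("scene0.npz"))
k=.64
for n,pt,ps,h in [("eyep",(527,357),(402,450),31),("cbl",(520,290),(478,403),31),("cwh",(580,271),(552,462),25),("obj",(584,326),(484,505),20),("ring",(218,351),(275,212),10),("slid",(262,338),(301,234),6),("purp",(268,281),(355,219),6)]:
    pt,ps=np.array(pt)*k,np.array(ps)*k
    print(n,plane(t,pt,h)[0].round(),plane(s,ps,h)[0].round(),tri(t,pt,s,ps)[0].round())
for p in [(337,233),(438,250),(424,334),(319,315)]: print(plane(t,np.array(p)*k,6)[0].round())
w=snap("wrist","w0"); T=w["cam_to_world"]; print(w["intrinsics"].round(1).tolist(),T.round(3).tolist())
from station import ctrl
st=ctrl.state(); Rt=R.from_rotvec(st["tool_rot"]).as_matrix(); print(Rt.round(3), Rt.T@(T[:3,3]-st["ee_pos"]),(Rt.T@T[:3,:3]).round(3))
E
```

```text
eyep [ 396. -267.   31.] [ 397. -274.   31.] [ 398. -269.   21.]
cbl [ 530. -255.   31.] [ 532. -256.   31.] [ 532. -255.   30.]
cwh [ 573. -378.   25.] [ 577. -379.   25.] [ 574. -379.   27.]
obj [ 461. -385.   20.] [ 462. -387.   20.] [ 463. -386.   17.]
ring [398. 351.  10.] [400. 346.  10.] [400. 352.   6.]
slid [426. 264.   6.] [428. 258.   6.] [428. 265.  -0.]
purp [544. 258.   6.] [546. 253.   6.] [546. 258.   2.]
[648. 119.   6.]
[616. -91.   6.]
[440. -64.   6.]
[475. 150.   6.]
[[268.9, 0.0, 251.9], [0.0, 268.9, 189.2], [0.0, 0.0, 1.0]] [[0.406, 0.879, 0.252, 167.718], [0.914, -0.39, -0.114, 553.216], [-0.002, 0.276, -0.961, 372.363], [0.0, 0.0, 0.0, 1.0]]
[[-0.914  0.405 -0.001]
 [ 0.405  0.914 -0.001]
 [ 0.    -0.001 -1.   ]] [  70.58348097   -1.07216586 -141.75467125] [[-0.001 -0.961 -0.277]
 [ 1.    -0.001 -0.001]
 [ 0.    -0.277  0.961]]
```

View pics/w0.png

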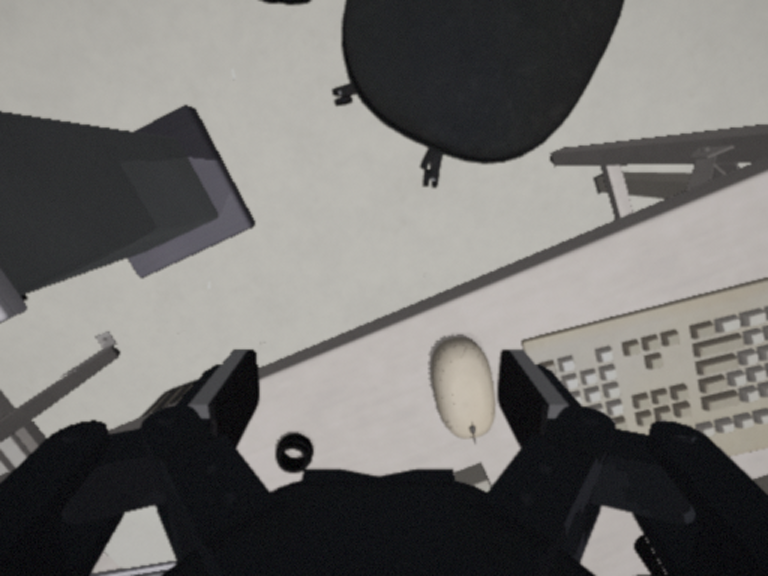

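The wrist view shows the mouse, the keyboard and the ring at (294,452); the gripper covers the bottom rows. Next I turn the tool square to the world axes and look over the caddy.

>>> step_arm(
  deltas=[
    {"dp":[-0.9,-0.63,0],"angular":[0,0,-0.133],"fingers":1},
    {"dp":[-0.9,-0.63,0],"angular":[0,0,-0.133],"fingers":1},
    {"dp":[-0.9,-0.63,0],"angular":[0,0,-0.133],"fingers":1},
    {"dp":[-0.9,-0.63,0],"angular":[0,0,-0.133],"fingers":1},
    {"dp":[-0.9,-0.63,0],"angular":[0,0,-0.133],"fingers":1},
    {"dp":[-0.9,-0.63,0],"angular":[0,0,-0.133],"fingers":1},
    {"dp":[-0.9,-0.63,0],"angular":[0,0,-0.133],"fingers":1},
    {"dp":[-0.9,-0.63,0],"angular":[0,0,-0.133],"fingers":1},
    {"dp":[-0.9,-0.63,0],"angular":[0,0,-0.133],"fingers":1},
    {"dp":[-0.9,-0.63,0],"angular":[0,0,-0.133],"fingers":1},
  ],
)

```text
clock: 1.15
ee_pos: [462.8, 145.1, 231.0]
tool_rot: [0.011, 3.14, -0.002]
force: [-0.4, -0.1, 0.2]
finger_gap: 85.4
finger_force: 0.0
```

>>> step_arm(
  deltas=[
    {"dp":[-0.35,-0.3,0],"angular":[0,0,0],"fingers":1},
    {"dp":[-0.35,-0.3,0],"angular":[0,0,0],"fingers":1},
    {"dp":[-0.35,-0.3,0],"angular":[0,0,0],"fingers":1},
    {"dp":[-0.35,-0.3,0],"angular":[0,0,0],"fingers":1},
    {"dp":[-0.35,-0.3,0],"angular":[0,0,0],"fingers":1},
    {"dp":[-0.35,-0.3,0],"angular":[0,0,0],"fingers":1},
  ],
)

```text
clock: 1.75
ee_pos: [599.7, 30.0, 230.3]
tool_rot: [0.001, -3.139, -0.001]
force: [-0.6, -0.0, -0.8]
finger_gap: 85.6
finger_force: 0.0
```

```bash
python3 - <<'E'
from h import *
snap("wrist","w1")
from station import ctrl
s=ctrl.state();print(s["clock"],s["ee_pos"],s["tool_rot"])
E
```

```text
1.8 [599.16780162  30.66704875 230.7292719 ] [ 2.27632421e-03 -3.13969972e+00 -1.05123091e-03]
```

View pics/w1.png

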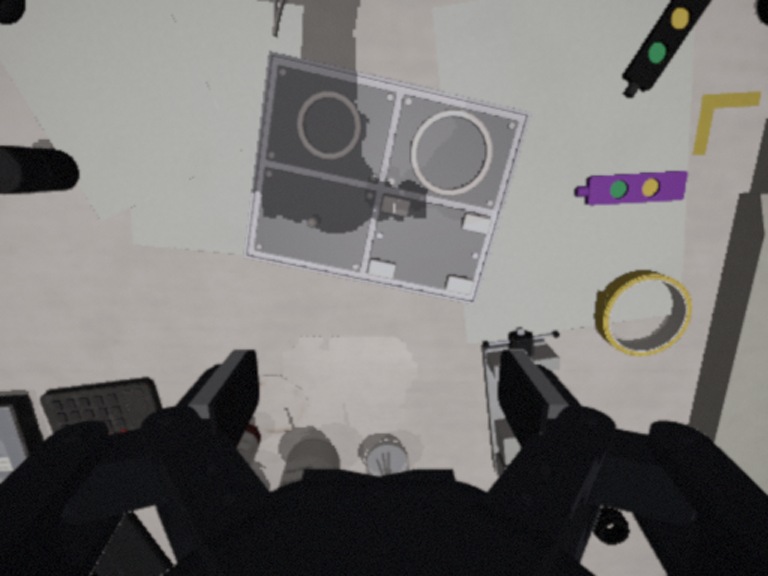

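The caddy is fully visible in the 768-wide picture, with rim corners at (272,54), (526,115), (473,300) and (248,255). The small well is at (329,125), the large well at (452,152) and the post at (313,221); the rail blocks are at (477,222), (382,269), (460,284) and (396,205). The slider is at the upper right around (665,45), and the purple one at (640,188). Now I compute the caddy pose and move on to a view of the objective.

```bash
cat > cad.py <<'E'
from h import *
def fit(c,corners,z):
    # order: -y-x(TL), +y-x(TR), +y+x(BR), -y+x(BL) in caddy frame
    P=plane(c,np.array(corners)/1.5,z)[:,:2]
    Q=np.array([[-88,-112],[-88,112],[88,112],[88,-112]],float)
    ctr=P.mean(0); a=P-ctr
    th=np.arctan2((Q[:,0]*a[:,1]-Q[:,1]*a[:,0]).sum(),(Q*a).sum()); Rm=np.array([[np.cos(th),-np.sin(th)],[np.sin(th),np.cos(th)]])
    return ctr,th,(P-(ctr+Q@Rm.T)),Rm
if __name__=="__main__":
    c=dict(np.load("w1.npz")); ctr,th,e,Rm=fit(c,[(272,54),(526,115),(473,300),(248,255)],6)
    print("caddy",ctr.round(1),np.degrees(th).round(2),e.round(1).tolist())
    for n,q,px,z in [("small",(-41,-53),(329,125),13),("large",(-41,53),(452,152),13),("post",(41,-53),(313,221),20),("rails",(41,53),None,0)]:
        print(n,(ctr+Rm@q).round(1),plane(c,np.array(px)/1.5,z)[0].round(1) if px else "")
    W=world(c)
    hsv=cv2.cvtColor(c["pixels"],cv2.COLOR_RGB2HSV)
    for n,(u,v) in [("small floor",(329,125)),("large floor",(452,152)),("post",(313,221)),("post tip",(313,218)),("rail",(460,284)),("bench",(200,280)),("paper",(560,270)),("smallcollar",(329,95)),("slider",(657,52))]:
        print(n,W[int(v/1.5),int(u/1.5)].round(1))
E
python3 cad.py
```

```text
caddy [545.1  31.7] -11.93 [[3.5, 3.0], [3.4, -5.1], [-4.6, -3.0], [-2.3, 5.1]]
small [494.  -11.7] [494.  -11.4  13. ]
large [515.9  92. ] [515.4  92.1  13. ]
post [574.2 -28.6] [572.7 -27.2  20. ]
rails [596.1  75.1] 
small floor [492.9 -12.6   6.3]
large floor [514.8  92.9   6.1]
post [572.4 -28.2  18.7]
post tip [570.2 -28.7  15.3]
rail [630.6 103.9  15.4]
bench [ 6.305e+02 -1.417e+02 -5.000e-01]
paper [ 6.219e+02  2.022e+02 -6.000e-01]
smallcollar [470.5 -11.1  11.9]
slider [436.6 257.8   2.7]
```

>>> step_arm(
  deltas=[
    {"dp":[0.25,-0.925,0],"angular":[0,0,0],"fingers":1},
    {"dp":[0.25,-0.925,0],"angular":[0,0,0],"fingers":1},
    {"dp":[0.25,-0.925,0],"angular":[0,0,0],"fingers":1},
    {"dp":[0.25,-0.925,0],"angular":[0,0,0],"fingers":1},
    {"dp":[0.25,-0.925,0],"angular":[0,0,0],"fingers":1},
    {"dp":[0.25,-0.925,0],"angular":[0,0,0],"fingers":1},
    {"dp":[0.25,-0.925,0],"angular":[0,0,0],"fingers":1},
    {"dp":[0.25,-0.925,0],"angular":[0,0,0],"fingers":1},
    {"dp":[0.25,-0.925,0],"angular":[0,0,0],"fingers":1},
    {"dp":[0.25,-0.925,0],"angular":[0,0,0],"fingers":1},
  ],
)

```text
clock: 2.8
ee_pos: [500.1, -339.1, 231.5]
tool_rot: [0.002, -3.142, -0.002]
force: [-0.4, -0.0, 0.2]
finger_gap: 85.3
finger_force: 0.0
```

```bash
python3 - <<'E'
from h import *
snap("wrist","w2")
from station import ctrl
s=ctrl.state();print(s["clock"],s["ee_pos"],s["tool_rot"])
E
```

```text
2.85 [ 500.44020418 -338.42146638  231.53189175] [ 3.68623230e-03 -3.14150392e+00 -1.46111195e-03]
```

View pics/w2.png

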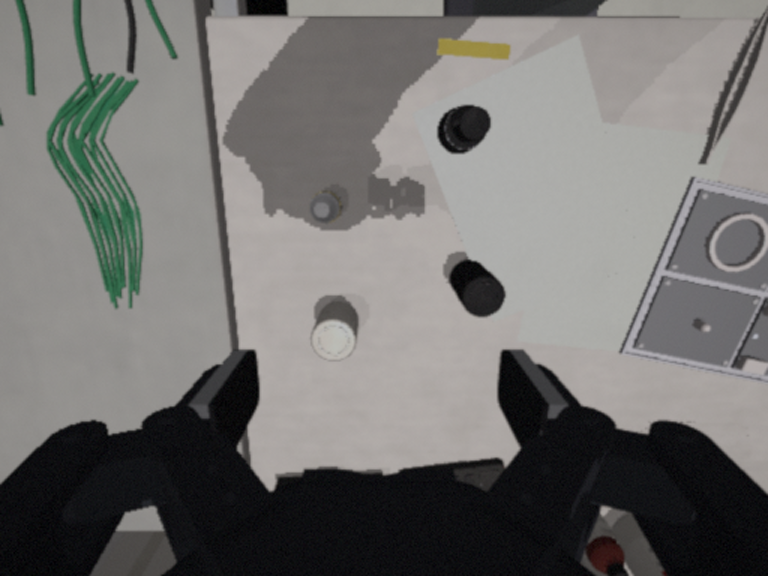

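This view shows the objective at (325,207), the eyepiece (stepped, white line) at (463,128), the black canister at (477,288) and the white canister at (335,335). I measure from this view, then from a second wrist position.

>>> step_arm(
  deltas=[
    {"dp":[0,-0.1,0.2],"angular":[0,0,0],"fingers":0.75},
    {"dp":[0,-0.1,0.2],"angular":[0,0,0],"fingers":0.75},
    {"dp":[0,-0.1,0.2],"angular":[0,0,0],"fingers":0.75},
    {"dp":[0,-0.1,0.2],"angular":[0,0,0],"fingers":0.75},
  ],
)

```text
clock: 3.25
ee_pos: [500.7, -377.9, 151.2]
tool_rot: [0.005, -3.14, -0.003]
force: [0.3, -1.0, 1.1]
finger_gap: 64.0
finger_force: 0.0
```

```bash
python3 - <<'E'
from h import *
from station import ctrl
snap("wrist","w3"); s=ctrl.state();print(s["clock"],s["ee_pos"],s["tool_rot"],s["finger_gap"])
from scipy.optimize import least_squares
for tag in ("w2","w3"):
    c=dict(np.load(tag+".npz")); W=world(c)
    for n,(x,y),hs in [("obj",(462,-386),(4,8,12,16,20,24,30,36,42)),("eye",(397,-269),(4,10,16,22,28,34,40,46,52,58))]:
        m=(np.hypot(W[...,0]-x,W[...,1]-y)<35)&(W[...,2]>3)&(W[...,2]<75); P=W[m]
        print(tag,n,len(P),"top",np.percentile(P[:,2],[95,99]).round(1),"px",np.argwhere(m).mean(0).round(1)[::-1]*1.5)
        t=P[P[:,2]>np.percentile(P[:,2],98)-3]; print("  top ctr",((t.max(0)+t.min(0))/2).round(1),"size",(t.max(0)-t.min(0)).round(1)[:2])
        for h in hs:
            q=P[abs(P[:,2]-h)<2]
            if len(q)>8:
                r=least_squares(lambda v:np.hypot(q[:,0]-v[0],q[:,1]-v[1])-v[2],[x,y,15],loss="soft_l1"); print("  ",h,len(q),r.x.round(1),"yspan",np.ptp(q[:,1]).round(1),"ymid",((q[:,1].max()+q[:,1].min())/2).round(1))
a=cv2.imread("pics/w3.png"); cv2.imwrite("pics/w3c.png",a[:520])
E
```

```text
3.3 [ 501.42376319 -378.652129    152.68350295] [-4.93174284e-03  3.14081659e+00  3.68671953e-05] 64.01655434307533
w2 obj 375 top [44.  44.9] px [324.45 206.85]
  top ctr [ 461.5 -386.6   43.3] size [13.3 13.6]
   8 17 [ 461.7 -386.3   12.3] yspan 16.7 ymid -381.7
   20 22 [ 461.9 -386.6   13.6] yspan 23.2 ymid -385.0
   30 94 [ 461.8 -386.4   11.6] yspan 24.3 ymid -386.0
   36 41 [ 461.8 -386.2    9.1] yspan 19.4 ymid -385.6
   42 102 [ 461.3 -386.     5.4] yspan 14.9 ymid -386.3
w2 eye 913 top [63.  63.6] px [462.3 128.1]
  top ctr [ 398.2 -270.8   62.6] size [22.3 22.7]
   4 18 [ 398.2 -270.6   19.2] yspan 24.4 ymid -277.5
   10 32 [ 398.3 -270.6   18.7] yspan 27.5 ymid -275.4
   16 95 [ 397.8 -269.6   17.6] yspan 22.5 ymid -277.3
   34 158 [ 398.1 -270.5   15.1] yspan 30.7 ymid -272.1
   40 11 [ 396.1 -267.5   15. ] yspan 8.3 ymid -278.7
   46 16 [ 398.2 -270.6   11.4] yspan 8.8 ymid -277.6
   52 14 [ 398.2 -270.5   11.5] yspan 12.6 ymid -275.8
   58 14 [ 398.2 -270.5   11.6] yspan 20.2 ymid -272.0
w3 obj 593 top [43.9 44.6] px [366.6  217.05]
  top ctr [ 461.6 -386.1   43.5] si
[... 237 characters left out ...]
 42 181 [ 461.3 -385.9    5.3] yspan 15.0 ymid -386.1
w3 eye 2067 top [62.9 63.4] px [555.45 113.85]
  top ctr [ 398.  -270.4   62.2] size [23.  22.9]
   4 52 [ 398.1 -270.3   19.3] yspan 24.9 ymid -277.4
   10 71 [ 398.1 -270.2   18.8] yspan 20.3 ymid -279.5
   16 197 [ 397.9 -269.7   17. ] yspan 25.6 ymid -275.9
   22 26 [ 398.1 -270.4   15.5] yspan 11.6 ymid -280.2
   28 26 [ 397.9 -270.1   16.6] yspan 10.9 ymid -281.3
   34 322 [ 398.  -270.5   14.9] yspan 29.0 ymid -272.8
   40 52 [ 398.1 -270.7   11.3] yspan 11.3 ymid -278.8
   46 52 [ 398.1 -270.4   11.5] yspan 12.6 ymid -276.2
   52 57 [ 398.  -270.3   11.6] yspan 14.2 ymid -275.3
   58 64 [ 397.9 -270.4   11.5] yspan 9.7 ymid -277.2
```

View pics/w3c.png

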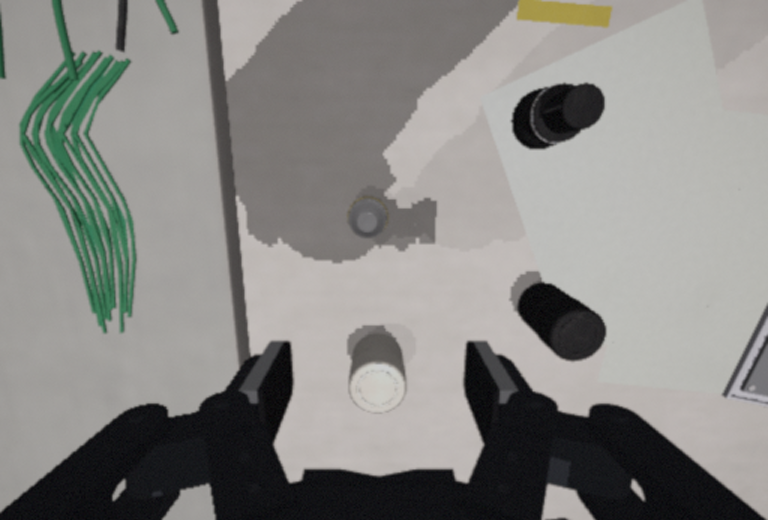

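The objective is at (461.6, -386.2), radius 13.5 and height 44. The eyepiece is at (398.1, -270.4), height 63, with a base radius of 19.4 and an upper tube radius of 11.5 above about z 36. Both agree across two views. Now I grasp the objective low.

>>> step_arm(
  deltas=[
    {"dp":[0.097,-0.0145,0.12],"angular":[0,0,0],"fingers":0.75},
    {"dp":[0.097,-0.0145,0.12],"angular":[0,0,0],"fingers":0.75},
    {"dp":[0.097,-0.0145,0.22],"angular":[0,0,0],"fingers":0.75},
    {"dp":[0.097,-0.0145,0.3],"angular":[0,0,0],"fingers":0.75},
    {"dp":[0.097,-0.0145,0.355],"angular":[0,0,0],"fingers":0.75},
    {"dp":[0.097,-0.0145,0.355],"angular":[0,0,0],"fingers":0.75},
    {"dp":[0.097,-0.0145,0.355],"angular":[0,0,0],"fingers":0},
    {"dp":[0.097,-0.0145,0.355],"angular":[0,0,0],"fingers":0},
    {"dp":[0.097,-0.0145,0.355],"angular":[0,0,0],"fingers":0},
    {"dp":[0.097,-0.0145,0.355],"angular":[0,0,0],"fingers":0},
    {"dp":[0.097,-0.0145,0.355],"angular":[0,0,0],"fingers":0},
    {"dp":[0.097,-0.0145,0.355],"angular":[0,0,0],"fingers":0},
  ],
)

```text
clock: 4.5
ee_pos: [463.3, -387.4, 12.0]
tool_rot: [-0.002, 3.138, -0.005]
force: [-1.0, 0.5, 5.2]
finger_gap: 23.2
finger_force: 58.8
```

```bash
python3 - <<'E'
from h import *
from station import ctrl
c=snap("wrist","w4"); s=ctrl.state();print(s["clock"],s["ee_pos"],s["tool_rot"],s["finger_gap"],s["force"],s["finger_force"])
a=cv2.resize(c["pixels"][100:330,110:400,::-1],None,fx=2.5,fy=2.5,interpolation=cv2.INTER_CUBIC); cv2.imwrite("pics/w4c.png",a)
W=world(c)
for v in range(190,290,6): print(v,W[v,252].round(1),W[v,245].round(1))
E
```

```text
4.55 [ 463.34244924 -387.4110491    11.99567548] [-1.90813779e-03  3.13802501e+00 -4.65555057e-03] 23.213306526490932 [0.11919695 0.83410066 5.46069419] 58.83139400807522
190 [ 437.7 -388.2   -1.7] [ 437.6 -392.4   -1.6]
196 [ 441.4 -388.2   -1.6] [ 441.3 -392.5   -1.2]
202 [ 444.9 -388.2   -0.6] [ 445.1 -392.5   -1. ]
208 [ 448.4 -388.2    0.6] [ 4.484e+02 -3.925e+02  4.000e-01]
214 [ 449.6 -388.2    7.4] [ 449.8 -392.3    6.7]
220 [ 448.2 -388.2   19.6] [ 448.3 -391.9   19.4]
226 [ 449.  -388.1   25.7] [ 450.  -391.8   23.4]
232 [ 450.  -388.1   30.8] [ 450.8 -391.7   29. ]
238 [ 451.9 -388.1   33.5] [ 452.1 -391.6   33. ]
244 [ 452.5 -388.1   38.5] [ 453.  -391.4   37.7]
250 [ 454.3 -388.1   41.1] [ 454.8 -391.4   40. ]
256 [ 456.2 -388.1   43.2] [ 455.9 -391.3   43.7]
262 [ 459.  -388.1   43.7] [ 458.7 -391.3   44.2]
268 [ 462.  -388.1   43.9] [ 462.2 -391.3   43.7]
274 [ 464.5 -388.1   45. ] [ 466.1 -391.4   42.6]
280 [ 499.9 -388.2   -1.1] [ 499.8 -392.9   -0.9]
286 [ 504.5 -388.2   -1.1] [ 504.2 -392.9   -0.6]
```

View pics/w4c.png

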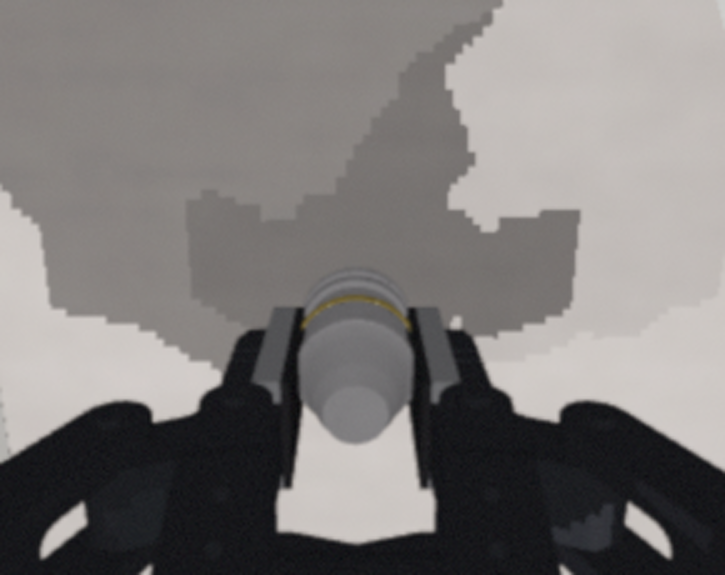

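The objective is held upright and centred between the pads, top at z 44. I lift it and carry it over the small well.

>>> step_arm(
  deltas=[
    {"dp":[0,0,-0.1],"angular":[0,0,0],"fingers":0},
    {"dp":[0,0,-0.2],"angular":[0,0,0],"fingers":0},
    {"dp":[-0.081,0.937,-0.277],"angular":[0,0,0],"fingers":0},
    {"dp":[-0.081,0.937,-0.277],"angular":[0,0,0],"fingers":0},
    {"dp":[-0.081,0.937,-0.277],"angular":[0,0,0],"fingers":0},
    {"dp":[-0.081,0.937,-0.277],"angular":[0,0,0],"fingers":0},
    {"dp":[-0.081,0.937,-0.277],"angular":[0,0,0],"fingers":0},
    {"dp":[-0.081,0.937,-0.277],"angular":[0,0,0],"fingers":0},
    {"dp":[-0.081,0.937,-0.277],"angular":[0,0,0],"fingers":0},
    {"dp":[-0.081,0.937,-0.277],"angular":[0,0,0],"fingers":0},
    {"dp":[-0.081,0.937,-0.277],"angular":[0,0,0],"fingers":0},
    {"dp":[-0.081,0.937,-0.277],"angular":[0,0,0],"fingers":0},
  ],
)

```text
clock: 5.75
ee_pos: [494.3, -10.9, 121.2]
tool_rot: [-0.004, 3.14, -0.001]
force: [0.4, -0.6, -0.1]
finger_gap: 23.3
finger_force: 59.4
```

>>> step_arm(
  deltas=[
    {"dp":[0,0,0.1],"angular":[0,0,0],"fingers":0},
    {"dp":[0,0,0.17],"angular":[0,0,0],"fingers":0},
    {"dp":[0,0,0.18],"angular":[0,0,0],"fingers":0},
    {"dp":[0,0,0.18],"angular":[0,0,0],"fingers":0},
  ],
)

```text
clock: 6.15
ee_pos: [493.1, -12.3, 47.8]
tool_rot: [-0.001, -3.14, -0.0]
force: [-0.4, -0.7, -0.4]
finger_gap: 23.4
finger_force: 59.4
```

```bash
python3 - <<'E'
from h import *
from station import ctrl
c=snap("wrist","w5"); s=ctrl.state();print(s["clock"],s["ee_pos"],s["tool_rot"],s["finger_gap"],s["force"],s["finger_force"])
a=cv2.resize(c["pixels"][40:330,60:440,::-1],None,fx=2,fy=2,interpolation=cv2.INTER_CUBIC); cv2.imwrite("pics/w5c.png",a)
W=world(c)
for v in range(206,276,6): print(v,W[v,252].round(1))
E
```

```text
6.2 [494.21759322 -12.33486311  48.82343132] [ 8.67706807e-04  3.14113365e+00 -1.99101373e-04] 23.20619060406892 [-0.57426635  0.17171558 -0.05710149] 59.436260177212716
206 [487.7 -13.1   5.7]
212 [478.3 -13.1  42.8]
218 [477.4 -13.1  54.3]
224 [479.3 -13.1  57.9]
230 [479.9 -13.1  64.2]
236 [481.2 -13.1  68.5]
242 [482.4 -13.1  72.4]
248 [483.8 -13.1  75.8]
254 [485.3 -13.1  78.8]
260 [488.3 -13.1  78.9]
266 [492.3 -13.1  77.5]
272 [493.8 -13.1  80.3]
```

View pics/w5c.png

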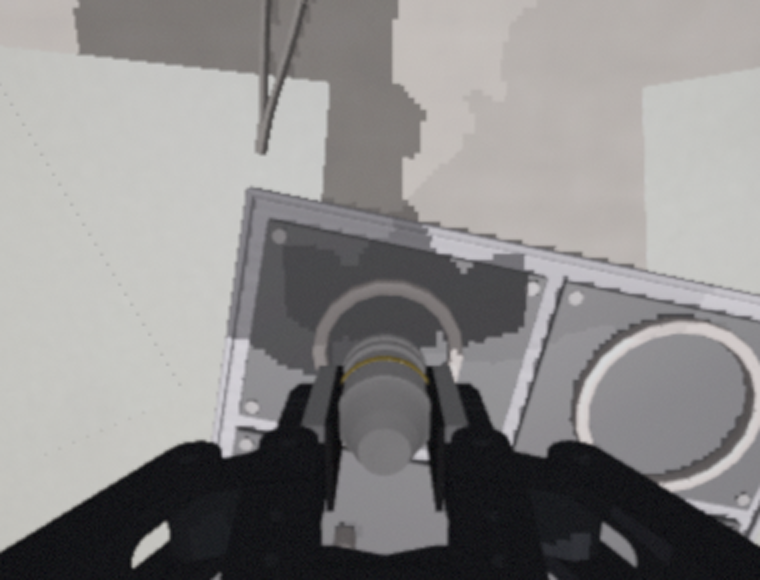

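The objective hangs over the small well, base at about z 35, collar centred within 3 mm. I lower it gently.

>>> step_arm(
  deltas=[
    {"dp":[-0.005,0,0.035],"angular":[0,0,0],"fingers":0},
    {"dp":[-0.005,0,0.055],"angular":[0,0,0],"fingers":0},
    {"dp":[-0.005,0,0.065],"angular":[0,0,0],"fingers":0},
    {"dp":[-0.005,0,0.068],"angular":[0,0,0],"fingers":0},
    {"dp":[-0.005,0,0.07],"angular":[0,0,0],"fingers":0},
    {"dp":[-0.005,0,0.071],"angular":[0,0,0],"fingers":0},
    {"dp":[-0.005,0,0.072],"angular":[0,0,0],"fingers":0},
    {"dp":[-0.005,0,0.072],"angular":[0,0,0],"fingers":0},
  ],
)

```text
clock: 7.0
ee_pos: [495.9, -11.3, 19.5]
tool_rot: [-0.002, 3.141, 0.0]
force: [0.1, 1.1, -1.0]
finger_gap: 23.2
finger_force: 59.4
```

```bash
python3 - <<'E'
from h import *
from station import ctrl
c=snap("wrist","w6"); s=ctrl.state();print(s["clock"],s["ee_pos"],s["tool_rot"],s["finger_gap"],s["force"],s["finger_force"])
W=world(c)
for v in range(206,276,6): print(v,W[v,252].round(1))
E
```

```text
7.05 [495.83786652 -11.27100996  19.43700266] [-1.73424704e-03  3.14131710e+00  1.07714176e-04] 23.22834802932851 [ 1.02569839  0.60996868 -1.20512079] 59.429934879944994
206 [480.1 -12.1   6.5]
212 [481.1 -12.   14.2]
218 [480.2 -12.   25.6]
224 [481.7 -12.   30.2]
230 [482.6 -12.   35.8]
236 [484.4 -12.   38.9]
242 [485.3 -12.   43.5]
248 [486.4 -12.   47.5]
254 [487.4 -12.   51.3]
260 [490.6 -12.   51.1]
266 [494.1 -12.   50.6]
272 [497.1 -12.   50.9]
```

>>> step_arm(
  deltas=[
    {"dp":[0,0,0.001],"angular":[0,0,0],"fingers":0},
    {"dp":[0,0,0.002],"angular":[0,0,0],"fingers":0},
    {"dp":[0,0,0.003],"angular":[0,0,0],"fingers":0},
    {"dp":[0,0,0.003],"angular":[0,0,0],"fingers":0},
  ],
)

```text
clock: 7.45
ee_pos: [495.9, -11.3, 19.0]
tool_rot: [-0.002, 3.141, -0.0]
force: [-2.2, 0.7, 7.8]
finger_gap: 23.7
finger_force: 60.5
```

>>> step_arm(
  deltas=[
    {"dp":[0,0,0],"angular":[0,0,0],"fingers":0.5},
    {"dp":[0,0,0],"angular":[0,0,0],"fingers":0.6},
    {"dp":[0,0,0],"angular":[0,0,0],"fingers":0.6},
    {"dp":[0,0,0],"angular":[0,0,0],"fingers":0.6},
    {"dp":[0,0,0],"angular":[0,0,0],"fingers":0.6},
    {"dp":[0,0,-0.05],"angular":[0,0,0],"fingers":0.6},
    {"dp":[0,0,-0.15],"angular":[0,0,0],"fingers":0.6},
    {"dp":[0,0,-0.27],"angular":[0,0,0],"fingers":0.6},
    {"dp":[0,0,-0.27],"angular":[0,0,0],"fingers":0.6},
  ],
)

```text
clock: 8.35
ee_pos: [499.9, -12.0, 132.2]
tool_rot: [-0.002, 3.131, -0.003]
force: [1.4, -0.0, 0.3]
finger_gap: 51.2
finger_force: 0.0
```

```bash
cat > prof.py <<'E'
from h import *
import sys
from station import ctrl
from scipy.optimize import least_squares
def prof(c,x,y,hs,rad=35,zmin=3):
    W=world(c); m=(np.hypot(W[...,0]-x,W[...,1]-y)<rad)&(W[...,2]>zmin)&(W[...,2]<90); P=W[m]
    t=P[P[:,2]>np.percentile(P[:,2],98)-3]; print("  top ctr",((t.max(0)+t.min(0))/2).round(1),"size",(t.max(0)-t.min(0)).round(1)[:2])
    for h in hs:
        q=P[abs(P[:,2]-h)<2]
        if len(q)>8:
            r=least_squares(lambda v:np.hypot(q[:,0]-v[0],q[:,1]-v[1])-v[2],[x,y,15],loss="soft_l1"); print("  ",h,len(q),r.x.round(1))
def st():
    s=ctrl.state();print(s["clock"],s["ee_pos"].round(2),s["tool_rot"].round(4),s["finger_gap"].round(1),s["force"].round(1))
E
python3 - <<'E'
from prof import *
c=snap("wrist","w7"); st(); prof(c,494,-11.5,(12,20,28,36,44,50),rad=18,zmin=9)
print("collar"); W=world(c); m=(abs(W[...,2]-13)<1.5)&(np.hypot(W[...,0]-494,W[...,1]+11.5)<30)&(np.hypot(W[...,0]-494,W[...,1]+11.5)>19); q=W[m]
print(least_squares(lambda v:np.hypot(q[:,0]-v[0],q[:,1]-v[1])-v[2],[494,-11,25],loss="soft_l1").x)
E
```

```text
Traceback (most recent call last):
  File "prof.py", line 13, in st
    s=ctrl.state();print(s["clock"],s["ee_pos"].round(2),s["tool_rot"].round(4),s["finger_gap"].round(1),s["force"].round(1))
                                                                                ^^^^^^^^^^^^^^^^^^^^^
AttributeError: 'float' object has no attribute 'round'
```

```bash
sed -i 's/s\["finger_gap"\].round(1)/round(s["finger_gap"],1)/' prof.py
python3 - <<'E'
from prof import *
c=snap("wrist","w8"); st(); prof(c,494,-11.5,(12,20,28,36,44,50),rad=18,zmin=9)
print("collar"); W=world(c); m=(abs(W[...,2]-13)<1.5)&(np.hypot(W[...,0]-494,W[...,1]+11.5)<30)&(np.hypot(W[...,0]-494,W[...,1]+11.5)>19); q=W[m]
print(least_squares(lambda v:np.hypot(q[:,0]-v[0],q[:,1]-v[1])-v[2],[494,-11,25],loss="soft_l1").x)
E
```

```text
8.45 [496.87 -11.51 127.4 ] [-1.7000e-03  3.1383e+00 -8.0000e-04] 51.4 [-1.2 -0.7 -0.3]
  top ctr [494.1 -12.2  50.1] size [13.6 13. ]
   12 23 [494.4 -12.7  13.2]
   20 12 [494.3 -12.6  11.8]
   28 44 [494.8 -12.5  13.5]
   36 166 [494.4 -12.6  11.8]
   44 85 [494.  -12.5   8.6]
   50 204 [493.5 -12.3   4.9]
collar
[493.99464962 -12.42225551  24.23190044]
```

The objective stands upright at (494.3, -12.5) inside the collar centred at (494.0, -12.4). Next is the eyepiece, gripped by its upper tube.

>>> step_arm(
  deltas=[
    {"dp":[0.24,-0.645,0],"angular":[0,0,0],"fingers":0.6},
    {"dp":[0.24,-0.645,0],"angular":[0,0,0],"fingers":0.6},
    {"dp":[0.24,-0.645,0],"angular":[0,0,0],"fingers":0.6},
    {"dp":[0.24,-0.645,0],"angular":[0,0,0],"fingers":0.6},
    {"dp":[0.24,-0.645,0],"angular":[0,0,0],"fingers":0.6},
    {"dp":[0.24,-0.645,0],"angular":[0,0,0],"fingers":0.6},
    {"dp":[0.24,-0.645,0],"angular":[0,0,0],"fingers":0.6},
    {"dp":[0.24,-0.645,0],"angular":[0,0,0],"fingers":0.6},
  ],
)

```text
clock: 9.25
ee_pos: [398.9, -268.8, 124.5]
tool_rot: [-0.001, -3.139, -0.004]
force: [-0.5, 0.5, 0.8]
finger_gap: 51.4
finger_force: 0.0
```

>>> step_arm(
  deltas=[
    {"dp":[0,0,0.08],"angular":[0,0,0],"fingers":0.6},
    {"dp":[0,0,0.15],"angular":[0,0,0],"fingers":0.6},
    {"dp":[0,0,0.2],"angular":[0,0,0],"fingers":0.6},
    {"dp":[0,0,0.215],"angular":[0,0,0],"fingers":0.6},
    {"dp":[0,0,0.215],"angular":[0,0,0],"fingers":0.6},
    {"dp":[0,0,0.215],"angular":[0,0,0],"fingers":0},
    {"dp":[0,0,0.215],"angular":[0,0,0],"fingers":0},
    {"dp":[0,0,0.215],"angular":[0,0,0],"fingers":0},
    {"dp":[0,0,0.215],"angular":[0,0,0],"fingers":0},
    {"dp":[0,0,0.215],"angular":[0,0,0],"fingers":0},
    {"dp":[0,0,0.215],"angular":[0,0,0],"fingers":0},
  ],
)

```text
clock: 10.35
ee_pos: [400.9, -269.8, 41.4]
tool_rot: [-0.002, 3.139, -0.001]
force: [0.3, 2.8, 5.8]
finger_gap: 24.9
finger_force: 58.6
```

```bash
python3 - <<'E'
from prof import *
c=snap("wrist","w9"); st(); prof(c,398,-270.4,(4,8,12,16,22,28,34,40,46,52,58),rad=25)
E
```

```text
10.4 [ 400.89 -269.76   41.4 ] [-1.8000e-03  3.1393e+00 -1.2000e-03] 25.2 [-0.   3.1  5.5]
  top ctr [ 397.8 -270.4   87.6] size [24.2 45.7]
   4 80 [ 397.8 -270.4   19.2]
   8 114 [ 397.8 -270.5   19. ]
   12 181 [ 397.6 -270.5   18.3]
   16 374 [ 398.5 -270.5   17.1]
   22 36 [ 397.8 -270.8   15.5]
   28 40 [ 397.  -270.8   15.6]
   34 391 [ 396.3 -270.5   14.4]
   40 91 [ 399.4 -270.8   13. ]
   46 202 [ 401.5 -271.6   15.5]
   52 296 [ 432.9 -271.1   45.7]
   58 333 [ 431.6 -270.8   44.4]
```

```bash
python3 - <<'E'
from prof import *
for tag in ("w1","w7","w8"):
    c=dict(np.load(tag+".npz")); W=world(c)
    for n,(x,y),r0 in (("small",(494,-12.4),25),("large",(515.5,92),33)):
        d=np.hypot(W[...,0]-x,W[...,1]-y); q=W[(abs(W[...,2]-12.7)<1.5)&(abs(d-r0)<6)]
        if len(q)>20: print(tag,n,len(q),q[:,2].mean().round(1),least_squares(lambda v:np.hypot(q[:,0]-v[0],q[:,1]-v[1])-v[2],[x,y,r0],loss="soft_l1").x.round(1))
E
```

```text
w1 small 442 12.3 [494.5 -12.4  24.3]
w1 large 512 12.3 [516.7  90.9  32.3]
w7 small 654 12.3 [493.9 -12.6  24.3]
w7 large 823 12.3 [516.   90.7  32.2]
w8 small 658 12.3 [493.9 -12.5  24.2]
w8 large 815 12.3 [516.1  90.7  32.2]
```

>>> step_arm(
  deltas=[
    {"dp":[0,0,-0.05],"angular":[0,0,0],"fingers":0},
    {"dp":[0,0,-0.15],"angular":[0,0,0],"fingers":0},
    {"dp":[0,0,-0.25],"angular":[0,0,0],"fingers":0},
    {"dp":[-0.3,0.4,-0.25],"angular":[0,0,0],"fingers":0},
    {"dp":[-0.3,0.4,-0.25],"angular":[0,0,0],"fingers":0},
    {"dp":[-0.3,0.4,-0.25],"angular":[0,0,0],"fingers":0},
    {"dp":[-0.3,0.4,-0.25],"angular":[0,0,0],"fingers":0},
    {"dp":[-0.3,0.4,-0.25],"angular":[0,0,0],"fingers":0},
  ],
)

```text
clock: 11.2
ee_pos: [522.9, -105.0, 140.6]
tool_rot: [-0.013, 3.139, 0.001]
force: [-0.4, -0.7, -0.8]
finger_gap: 25.5
finger_force: 58.6
```

>>> step_arm(
  deltas=[
    {"dp":[0.005,0.503,0],"angular":[0,0,0],"fingers":0},
    {"dp":[0.005,0.503,0],"angular":[0,0,0],"fingers":0},
    {"dp":[0.005,0.503,0],"angular":[0,0,0],"fingers":0},
    {"dp":[0.005,0.503,0],"angular":[0,0,0],"fingers":0},
    {"dp":[0.005,0.503,0],"angular":[0,0,0],"fingers":0},
    {"dp":[0.005,0.503,0],"angular":[0,0,0],"fingers":0},
    {"dp":[0.005,0.503,0.1],"angular":[0,0,0],"fingers":0},
    {"dp":[0.005,0.503,0.18],"angular":[0,0,0],"fingers":0},
    {"dp":[0.005,0.503,0.2],"angular":[0,0,0],"fingers":0},
    {"dp":[0.005,0.503,0.2],"angular":[0,0,0],"fingers":0},
    {"dp":[0.005,0.503,0.2],"angular":[0,0,0],"fingers":0},
  ],
)

```text
clock: 12.3
ee_pos: [518.7, 90.9, 61.3]
tool_rot: [0.001, 3.14, -0.0]
force: [0.1, -0.7, -0.0]
finger_gap: 24.9
finger_force: 58.7
```

```bash
python3 - <<'E'
from prof import *
c=snap("wrist","w10"); st(); prof(c,516,91,(20,22,24,28,32,36,42,48,54),rad=22,zmin=15)
E
```

```text
12.35 [519.14  91.12  61.74] [4.0000e-04 3.1388e+00 0.0000e+00] 25.3 [-0.5  0.3 -0.5]
  top ctr [517.6  91.7  87.5] size [23.  41.4]
   22 44 [515.7  90.2  19.4]
   24 98 [515.7  90.2  19.3]
   28 116 [515.4  90.1  18.8]
   32 179 [515.4  90.1  18.2]
   36 367 [516.2  90.1  17. ]
   42 37 [515.2  89.9  15.2]
   48 35 [516.1  89.7  16.8]
   54 434 [513.7  90.1  13.8]
```

>>> step_arm(
  deltas=[
    {"dp":[0,0,0.015],"angular":[0,0,0],"fingers":0},
    {"dp":[0,0,0.025],"angular":[0,0,0],"fingers":0},
    {"dp":[0,0,0.029],"angular":[0,0,0],"fingers":0},
    {"dp":[0,0,0.031],"angular":[0,0,0],"fingers":0},
    {"dp":[0,0,0.0325],"angular":[0,0,0],"fingers":0},
    {"dp":[0,0,0.034],"angular":[0,0,0],"fingers":0},
    {"dp":[0,0,0.034],"angular":[0,0,0],"fingers":0},
  ],
)

```text
clock: 13.05
ee_pos: [518.3, 92.1, 48.4]
tool_rot: [-0.002, 3.139, -0.0]
force: [-3.4, 0.1, 11.8]
finger_gap: 25.3
finger_force: 60.6
```

>>> step_arm(
  deltas=[
    {"dp":[0,0,0],"angular":[0,0,0],"fingers":0.5},
    {"dp":[0,0,0],"angular":[0,0,0],"fingers":0.6},
    {"dp":[0,0,0],"angular":[0,0,0],"fingers":0.6},
    {"dp":[0,0,0],"angular":[0,0,0],"fingers":0.6},
    {"dp":[0,0,0],"angular":[0,0,0],"fingers":0.6},
    {"dp":[0,0,-0.05],"angular":[0,0,0],"fingers":0.6},
    {"dp":[0,0,-0.15],"angular":[0,0,0],"fingers":0.6},
    {"dp":[0,0,-0.25],"angular":[0,0,0],"fingers":0.6},
    {"dp":[0,0,-0.25],"angular":[0,0,0],"fingers":0.6},
    {"dp":[0,0,-0.25],"angular":[0,0,0],"fingers":0.6},
  ],
)

```text
clock: 14.05
ee_pos: [518.5, 91.9, 147.5]
tool_rot: [-0.002, 3.139, 0.0]
force: [0.7, 0.3, -0.9]
finger_gap: 51.3
finger_force: 0.0
```

```bash
python3 - <<'E'
from prof import *
c=snap("wrist","w11"); st(); prof(c,516,91,(12,16,20,24,30,36,42,48,54,60,68),rad=22,zmin=9)
E
```

```text
14.1 [517.49  91.89 146.21] [-1.6000e-03  3.1415e+00  1.0000e-04] 51.1 [ 0.5  0.7 -1.1]
  top ctr [515.4  91.1  69.7] size [22.8 22.4]
   12 37 [515.5  91.2  19.2]
   16 44 [515.5  91.2  18.9]
   20 104 [515.4  91.1  17.7]
   24 87 [516.8  91.1  17.3]
   30 10 [514.8  91.4  15.1]
   42 310 [515.8  91.2  14.7]
   48 20 [515.   91.2  11.3]
   54 23 [515.2  91.3  11.5]
   60 22 [515.5  91.4  11.7]
   68 486 [514.7  91.4   8.3]
```

>>> step_arm(
  deltas=[
    {"dp":[0.17,0.545,-0.15],"angular":[0,0,0],"fingers":0.75},
    {"dp":[0.17,0.545,-0.15],"angular":[0,0,0],"fingers":0.75},
    {"dp":[0.17,0.545,-0.15],"angular":[0,0,0],"fingers":0.75},
    {"dp":[0.17,0.545,-0.15],"angular":[0,0,0],"fingers":0.75},
    {"dp":[0.17,0.545,-0.15],"angular":[0,0,0],"fingers":0.75},
    {"dp":[0.17,0.545,-0.15],"angular":[0,0,0],"fingers":0.75},
    {"dp":[0.17,0.545,-0.15],"angular":[0,0,0],"fingers":0.75},
    {"dp":[0.17,0.545,-0.15],"angular":[0,0,0],"fingers":0.75},
  ],
)

```text
clock: 14.9
ee_pos: [448.9, 308.8, 204.9]
tool_rot: [0.001, -3.139, 0.002]
force: [0.0, 0.5, 0.4]
finger_gap: 64.1
finger_force: 0.0
```

```bash
python3 - <<'E'
from prof import *
c=snap("wrist","w12"); st()
W=world(c)
m=(W[...,2]>12)&(W[...,2]<25)&(np.hypot(W[...,0]-400,W[...,1]-350)<35); q=W[m]
print("ring",len(q),np.percentile(q[:,2],[50,95]).round(1),((q.max(0)+q.min(0))/2).round(1),(q.max(0)-q.min(0)).round(1))
o=q[q[:,2]>16]; h=cv2.minEnclosingCircle(o[:,:2].astype(np.float32)); print(h)
m=(W[...,2]>5)&(W[...,2]<16)&(np.hypot(W[...,0]-428,W[...,1]-262)<65); q=W[m].astype(np.float32)
print("slider",len(q),np.percentile(q[:,2],[50,95]).round(1),cv2.minAreaRect(q[:,:2]))
E
```

```text
14.95 [449.17 308.51 205.19] [-6.0000e-04 -3.1395e+00  2.0000e-03] 64.0 [-0.5 -0.3 -0.3]
ring 429 [17.1 18.5] [399.  351.4  15.8] [38.  38.9  7.5]
((398.93121337890625, 351.48468017578125), 17.543716430664062)Traceback (most recent call last):
  File "<stdin>", line 8, in <module>
cv2.error: OpenCV(4.12.0) /io/opencv/modules/imgproc/src/convhull.cpp:143: error: (-215:Assertion failed) total >= 0 && (depth == CV_32F || depth == CV_32S) in function 'convexHull'
```

View pics/w12.png

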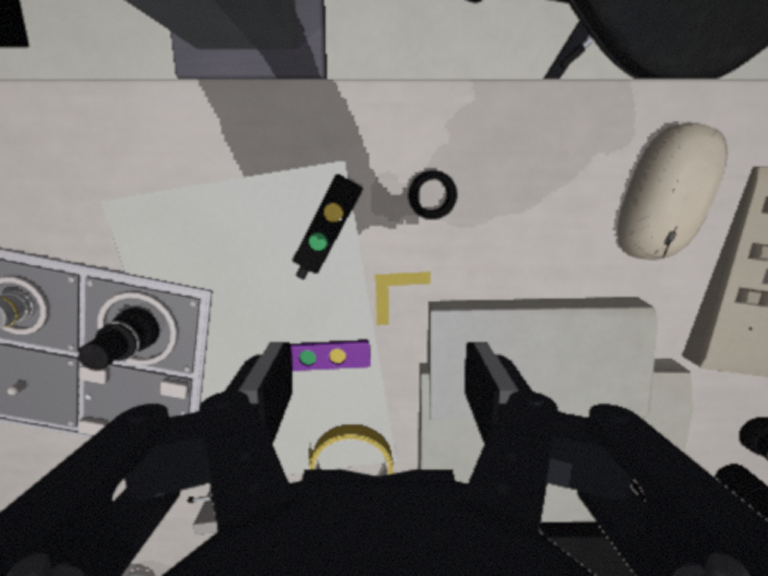

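The eyepiece stands upright at (515.4, 91.2) in the large well. This view shows the ring at (433,194), the black slider from (350,185) to (305,270) with its small tab at the lower end, and the purple one at (330,356) left alone. Ring next.

>>> step_arm(
  deltas=[
    {"dp":[0.123,0.1065,0.1],"angular":[0,0,0],"fingers":0.62},
    {"dp":[0.123,0.1065,0.2],"angular":[0,0,0],"fingers":0.62},
    {"dp":[0.123,0.1065,0.3],"angular":[0,0,0],"fingers":0.62},
    {"dp":[0.123,0.1065,0.4],"angular":[0,0,0],"fingers":0.62},
    {"dp":[0.123,0.1065,0.46],"angular":[0,0,0],"fingers":0.62},
    {"dp":[0.123,0.1065,0.46],"angular":[0,0,0],"fingers":0.62},
  ],
)

```text
clock: 15.55
ee_pos: [397.5, 349.1, 18.5]
tool_rot: [-0.002, -3.134, 0.007]
force: [-0.4, -0.5, -0.1]
finger_gap: 53.3
finger_force: 0.0
```

```bash
python3 - <<'E'
from prof import *
c=snap("wrist","w13"); st()
for tag in ("w12","w13"):
    c=dict(np.load(tag+".npz")); W=world(c); px=c["pixels"].astype(int).max(2)
    ok=(px<60)
    mk=ok&(np.hypot(W[...,0]-400,W[...,1]-351)<45)&(W[...,2]<40)
    n,lab,stt,cen=cv2.connectedComponentsWithStats(mk.astype(np.uint8))
    if n>1:
        i=1+np.argmax(stt[1:,4]); q=W[lab==i]; t=q[q[:,2]>14]; print(tag,"ring",stt[i],np.percentile(q[:,2],[5,50,95]).round(1),((t.max(0)+t.min(0))/2).round(1),(t.max(0)-t.min(0)).round(1))
    mk=(np.hypot(W[...,0]-428,W[...,1]-262)<70)&(W[...,2]<30)&ok
    n,lab,stt,cen=cv2.connectedComponentsWithStats(mk.astype(np.uint8))
    i=1+np.argmax(stt[1:,4]); q=W[lab==i]; print(tag,"slider",stt[i],cen[i],np.percentile(q[:,2],[5,25,50,75,95]).round(1),cv2.minAreaRect(q[:,:2].astype(np.float32)))
E
```

```text
15.6 [399.04 350.23  20.78] [-1.6000e-03 -3.1375e+00  4.2000e-03] 52.9 [0.4 0.  0.2]
w12 ring [272 114  32  32 497] [10.  16.8 18.4] [399.3 351.5  16.7] [34.2 34.8  5.3]
w12 slider [ 196  117   46   68 1018] [217.85658153 149.03929273] [6.5 7.4 7.9 8.4 9.1] ((427.5118103027344, 262.1192932128906), (24.09738540649414, 92.19281005859375), 60.73088455200195)
w13 ring [ 226  200   65   66 2545] [ 3.4 15.3 18.1] [398.1 351.9  16.6] [34.9 34.2  5.1]
w13 slider [ 100  204   69   70 2257] [136.58307488 236.77846699] [3.9 7.3 7.8 8.3 8.8] ((408.35687255859375, 272.5952453613281), (25.282337188720703, 51.108360290527344), 61.184513092041016)
```

>>> step_arm(
  deltas=[
    {"dp":[0,0,0.02],"angular":[0,0,0],"fingers":0.62},
    {"dp":[0,0,0.035],"angular":[0,0,0],"fingers":0.62},
    {"dp":[0,0,0.046],"angular":[0,0,0],"fingers":0.62},
    {"dp":[0,0,0.046],"angular":[0,0,0],"fingers":0.62},
    {"dp":[0,0,0.046],"angular":[0,0,0],"fingers":0},
    {"dp":[0,0,0.046],"angular":[0,0,0],"fingers":0},
    {"dp":[0,0,0.046],"angular":[0,0,0],"fingers":0},
    {"dp":[0,0,0.046],"angular":[0,0,0],"fingers":0},
    {"dp":[0,0,0.046],"angular":[0,0,0],"fingers":0},
  ],
)

```text
clock: 16.5
ee_pos: [400.4, 352.5, 5.0]
tool_rot: [-0.002, 3.141, 0.0]
force: [-3.0, -1.7, 5.6]
finger_gap: 36.2
finger_force: 59.4
```

```bash
python3 - <<'E'
from prof import *
c=snap("wrist","w14"); st()
W=world(c); px=c["pixels"].max(2)
m=(W[...,2]>15)&(W[...,2]<21)&(np.hypot(W[...,0]-399,W[...,1]-351)<22); t=W[m]
x0=t[:,0].min(); print("ring top",len(t),((t.max(0)+t.min(0))/2).round(1),(t.max(0)-t.min(0)).round(1))
cv2.imwrite("pics/w14c.png",cv2.resize(c["pixels"][150:330,110:400,::-1],None,fx=2.5,fy=2.5))
E
```

```text
16.55 [400.38 352.48   5.06] [-1.8000e-03  3.1407e+00  4.0000e-04] 36.1 [-0.8 -2.4  5.1]
ring top 1821 [398.6 351.   18. ] [35.7 38.5  5.9]
```

View pics/w14c.png

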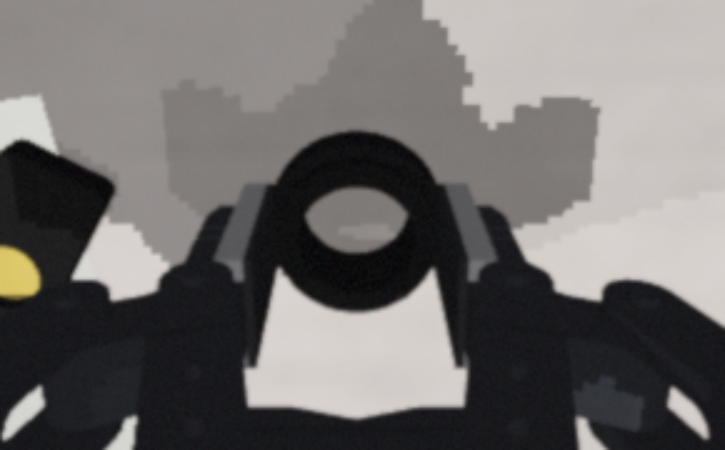

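The ring is held flat and centred between the pads. I lift and carry it to the post, and refine the post position from the earlier depth views.

>>> step_arm(
  deltas=[
    {"dp":[0,0,-0.05],"angular":[0,0,0],"fingers":0},
    {"dp":[0,0,-0.15],"angular":[0,0,0],"fingers":0},
    {"dp":[-0.439,-0.952,-0.3],"angular":[0,0,0],"fingers":0},
    {"dp":[-0.439,-0.952,-0.3],"angular":[0,0,0],"fingers":0},
    {"dp":[-0.439,-0.952,-0.3],"angular":[0,0,0],"fingers":0},
    {"dp":[-0.439,-0.952,-0.3],"angular":[0,0,0],"fingers":0},
    {"dp":[-0.439,-0.952,-0.3],"angular":[0,0,0],"fingers":0},
    {"dp":[-0.439,-0.952,-0.3],"angular":[0,0,0],"fingers":0},
    {"dp":[-0.439,-0.952,-0.3],"angular":[0,0,0],"fingers":0},
    {"dp":[-0.439,-0.952,-0.3],"angular":[0,0,0],"fingers":0},
    {"dp":[-0.439,-0.952,-0.3],"angular":[0,0,0],"fingers":0},
    {"dp":[-0.439,-0.952,-0.3],"angular":[0,0,0],"fingers":0},
  ],
)

```text
clock: 17.75
ee_pos: [578.4, -31.8, 124.9]
tool_rot: [0.006, 3.139, -0.002]
force: [-0.1, -0.4, -0.4]
finger_gap: 35.8
finger_force: 60.2
```

```bash
python3 - <<'E'
from prof import *
c=snap("wrist","w15"); st()
for tag in ("w1","w8","w11","w15"):
    c=dict(np.load(tag+".npz")); W=world(c)
    for n,(x,y) in (("post",(574.2,-29.7)),):
        t=W[(W[...,2]>10.5)&(W[...,2]<24)&(np.hypot(W[...,0]-x,W[...,1]-y)<15)]
        if len(t)>3: print(tag,n,len(t),((t.max(0)+t.min(0))/2).round(1),(t.max(0)-t.min(0)).round(1),t[:,2].max().round(1),np.median(t,0).round(1))
t=W[(W[...,2]>100)&(W[...,2]<150)&(np.hypot(W[...,0]-574,W[...,1]+29)<21)]
print("ring",len(t),((t.max(0)+t.min(0))/2).round(1),(t.max(0)-t.min(0)).round(1))
E
```

```text
17.8 [576.84 -29.76 124.27] [2.8000e-03 3.1408e+00 3.0000e-04] 36.4 [-1.1  0.9 -0.1]
w1 post 42 [574.  -29.5  16.3] [ 7.8  8.5 10. ] 21.3 [573.7 -28.9  18.8]
w8 post 73 [573.  -29.7  15.8] [7.3 8.5 9.8] 20.7 [572.  -29.6  18.4]
w11 post 73 [573.8 -29.1  16.1] [ 8.5  8.1 11.1] 21.7 [572.5 -27.8  17.9]
w15 post 76 [574.  -29.8  15.9] [ 8.1  7.8 10.4] 21.1 [573.1 -29.8  18.8]
ring 3446 [575.  -29.7 134. ] [37.8 40.6 32. ]
```

>>> step_arm(
  deltas=[
    {"dp":[0,0,0.1],"angular":[0,0,0],"fingers":0},
    {"dp":[0,0,0.18],"angular":[0,0,0],"fingers":0},
    {"dp":[0,0,0.22],"angular":[0,0,0],"fingers":0},
    {"dp":[0,0,0.22],"angular":[0,0,0],"fingers":0},
    {"dp":[0,0,0.22],"angular":[0,0,0],"fingers":0},
  ],
)

```text
clock: 18.3
ee_pos: [575.6, -27.0, 36.2]
tool_rot: [0.004, -3.141, -0.001]
force: [-0.2, -0.3, 0.3]
finger_gap: 36.0
finger_force: 60.2
```

```bash
python3 - <<'E'
from prof import *
c=snap("wrist","w16"); st(); W=world(c)
t=W[(W[...,2]>45)&(W[...,2]<54)&(np.hypot(W[...,0]-574,W[...,1]+29.6)<24)]
print("ring",len(t),((t.max(0)+t.min(0))/2).round(1),(t.max(0)-t.min(0)).round(1))
cv2.imwrite("pics/w16c.png",cv2.resize(c["pixels"][150:330,110:400,::-1],None,fx=2.5,fy=2.5))
E
```

```text
18.35 [576.55 -27.37  37.13] [-0.0036  3.1404  0.    ] 35.7 [ 0.3  0.7 -0. ]
ring 2067 [573.6 -29.6  49.5] [35.5 43.5  8.9]
```

View pics/w16c.png

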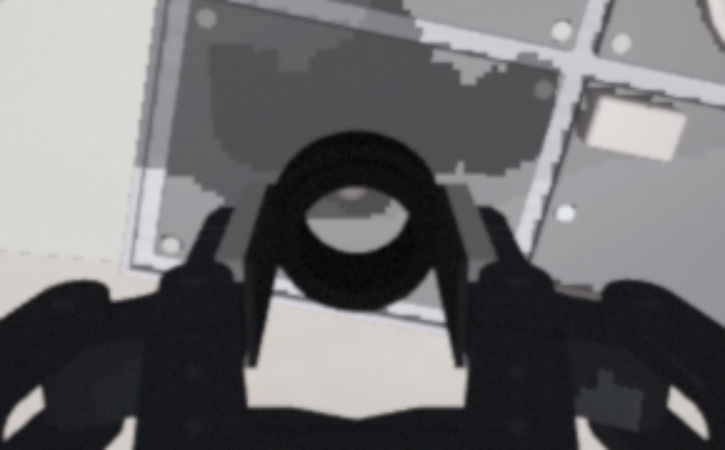

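The ring is centred over the post within about 1 mm; the post tip shows in the bore. Lowering.

>>> step_arm(
  deltas=[
    {"dp":[0,0,0.025],"angular":[0,0,0],"fingers":0},
    {"dp":[0,0,0.045],"angular":[0,0,0],"fingers":0},
    {"dp":[0,0,0.056],"angular":[0,0,0],"fingers":0},
    {"dp":[0,0,0.059],"angular":[0,0,0],"fingers":0},
    {"dp":[0,0,0.061],"angular":[0,0,0],"fingers":0},
    {"dp":[0,0,0.0625],"angular":[0,0,0],"fingers":0},
    {"dp":[0,0,0.064],"angular":[0,0,0],"fingers":0},
    {"dp":[0,0,0.064],"angular":[0,0,0],"fingers":0},
  ],
)

```text
clock: 19.15
ee_pos: [575.6, -28.2, 12.0]
tool_rot: [0.001, -3.141, -0.0]
force: [-5.3, 0.7, 13.2]
finger_gap: 35.7
finger_force: 61.5
```

>>> step_arm(
  deltas=[
    {"dp":[0,0,0],"angular":[0,0,0],"fingers":0.5},
    {"dp":[0,0,0],"angular":[0,0,0],"fingers":0.62},
    {"dp":[0,0,0],"angular":[0,0,0],"fingers":0.62},
    {"dp":[0,0,0],"angular":[0,0,0],"fingers":0.62},
    {"dp":[0,0,0],"angular":[0,0,0],"fingers":0.62},
    {"dp":[0,0,-0.05],"angular":[0,0,0],"fingers":0.62},
    {"dp":[0,0,-0.15],"angular":[0,0,0],"fingers":0.62},
    {"dp":[0,0,-0.27],"angular":[0,0,0],"fingers":0.62},
    {"dp":[0,0,-0.3],"angular":[0,0,0],"fingers":0.62},
    {"dp":[0,0,-0.3],"angular":[0,0,0],"fingers":0.62},
  ],
)

```text
clock: 20.15
ee_pos: [578.2, -28.6, 133.2]
tool_rot: [-0.002, 3.136, -0.001]
force: [-0.7, 0.4, -0.6]
finger_gap: 53.3
finger_force: 0.0
```

```bash
python3 - <<'E'
from prof import *
c=snap("wrist","w17"); st(); W=world(c)
t=W[(W[...,2]>22)&(W[...,2]<29)&(np.hypot(W[...,0]-574,W[...,1]+29.6)<26)]
print("ring",len(t),((t.max(0)+t.min(0))/2).round(1),(t.max(0)-t.min(0)).round(1),np.percentile(t[:,2],[50,90]))
for q in (t[:,0]<565),(t[:,0]>583),(t[:,1]<-39),(t[:,1]>-20): print(np.percentile(t[q][:,2],90) if q.any() else None)
E
```

```text
20.2 [576.7  -28.33 130.94] [-1.7000e-03  3.1398e+00 -5.0000e-04] 52.9 [ 0.3 -0.3 -0.9]
ring 523 [574.1 -29.1  24.2] [34.6 33.8  4.3] [24.37941764 25.20326279]
25.271403632379076
25.091798916211282
25.181483934757853
25.253244997673818
```

>>> step_arm(
  deltas=[
    {"dp":[0.266,0.733,-0.175],"angular":[0,0,0],"fingers":0.62},
    {"dp":[0.266,0.733,-0.175],"angular":[0,0,0],"fingers":0.62},
    {"dp":[0.266,0.733,-0.175],"angular":[0,0,0],"fingers":0.62},
    {"dp":[0.266,0.733,-0.175],"angular":[0,0,0],"fingers":0.62},
    {"dp":[0.266,0.733,-0.175],"angular":[0,0,0],"fingers":0.62},
    {"dp":[0.266,0.733,-0.175],"angular":[0,0,0],"fingers":0.62},
    {"dp":[0.266,0.733,-0.175],"angular":[0,0,0],"fingers":0.62},
    {"dp":[0.266,0.733,-0.175],"angular":[0,0,0],"fingers":0.62},
    {"dp":[0.266,0.733,-0.175],"angular":[0,0,0],"fingers":0.62},
  ],
)

```text
clock: 21.1
ee_pos: [468.4, 264.7, 198.4]
tool_rot: [0.004, -3.139, 0.002]
force: [-0.7, 0.6, 0.1]
finger_gap: 53.2
finger_force: 0.0
```

```bash
cat > slid.py <<'E'
from prof import *
def slider(c,x,y,z0=-5,z1=30,rad=70):
    W=world(c); hsv=cv2.cvtColor(c["pixels"],cv2.COLOR_RGB2HSV)
    ok=(c["pixels"].max(2)<60)&(np.hypot(W[...,0]-x,W[...,1]-y)<rad)&(W[...,2]<z1)&(W[...,2]>z0)
    n,lab,s,cen=cv2.connectedComponentsWithStats(ok.astype(np.uint8)); i=1+np.argmax(s[1:,4])
    m=(lab==i).astype(np.uint8)
    cn=max(cv2.findContours(m,cv2.RETR_EXTERNAL,cv2.CHAIN_APPROX_NONE)[0],key=len)[:,0]
    q=W[lab==i]; z=np.percentile(q[:,2],[5,50,95]); print("z",z.round(1),"area",s[i,4],"bbox",s[i,:4])
    P=plane(c,cn,z[1])[:,:2].astype(np.float32); r=cv2.minAreaRect(P); print("rect on plane",r)
    # tab-free body: opening removes the thin tab
    mo=cv2.morphologyEx(cv2.morphologyEx(m,cv2.MORPH_CLOSE,np.ones((9,9))),cv2.MORPH_OPEN,cv2.getStructuringElement(cv2.MORPH_ELLIPSE,(13,13)))
    cn=max(cv2.findContours(mo,cv2.RETR_EXTERNAL,cv2.CHAIN_APPROX_NONE)[0],key=len)[:,0]
    print("body",cv2.minAreaRect(plane(c,cn,z[1])[:,:2].astype(np.float32)))
    return r
E
python3 - <<'E'
from slid import *
c=snap("wrist","w18"); st(); slider(c,428,262); slider(dict(np.load("w12.npz")),428,262)
E
```

```text
21.15 [468.78 264.04 198.54] [ 1.4000e-03 -3.1387e+00  2.3000e-03] 53.1 [-0.1 -0.8 -0.7]
z [6.6 7.9 9.1] area 1079 bbox [229 100  49  72]
rect on plane ((427.640380859375, 261.5086669921875), (23.305988311767578, 91.91446685791016), 60.73417282104492)
body ((396.82574462890625, 278.58746337890625), (22.57782745361328, 21.279743194580078), 46.910987854003906)
z [6.5 7.9 9.1] area 1018 bbox [196 117  46  68]
rect on plane ((427.3877258300781, 262.2474365234375), (24.126096725463867, 92.71990203857422), 60.8390007019043)
body ((441.00390625, 254.27334594726562), (23.110654830932617, 50.13666915893555), 60.13459777832031)
```

The ring is flat (top z 25 all round) at (574.1, -29.1). The slider is centred at (427.5, 261.9), long axis at 150.7° in the world. Next I turn 29.3° and go down to it.

>>> step_arm(
  deltas=[
    {"dp":[0.101,-0.004,0.1],"angular":[0,0,0.163],"fingers":0.6},
    {"dp":[0.101,-0.004,0.2],"angular":[0,0,0.163],"fingers":0.6},
    {"dp":[0.101,-0.004,0.3],"angular":[0,0,0.163],"fingers":0.6},
    {"dp":[0.101,-0.004,0.4],"angular":[0,0,0.163],"fingers":0.6},
    {"dp":[0.101,-0.004,0.43],"angular":[0,0,0.163],"fingers":0.6},
    {"dp":[0.101,-0.004,0.43],"angular":[0,0,0.163],"fingers":0.6},
    {"dp":[0.101,-0.004,0.43],"angular":[0,0,0.163],"fingers":0.6},
  ],
)

```text
clock: 21.85
ee_pos: [430.2, 262.9, 29.4]
tool_rot: [0.794, 3.039, 0.001]
force: [0.2, 0.8, 0.5]
finger_gap: 51.3
finger_force: 0.0
```

```bash
python3 - <<'E'
from slid import *
c=snap("wrist","w19"); st()
cv2.imwrite("pics/w19c.png",cv2.resize(c["pixels"][100:330,90:420,::-1],None,fx=2.2,fy=2.2))
E
```

```text
21.9 [430.79 263.38  30.12] [7.9360e-01 3.0375e+00 2.6000e-03] 51.3 [ 0.7  0.1 -0.1]
```

View pics/w19c.png

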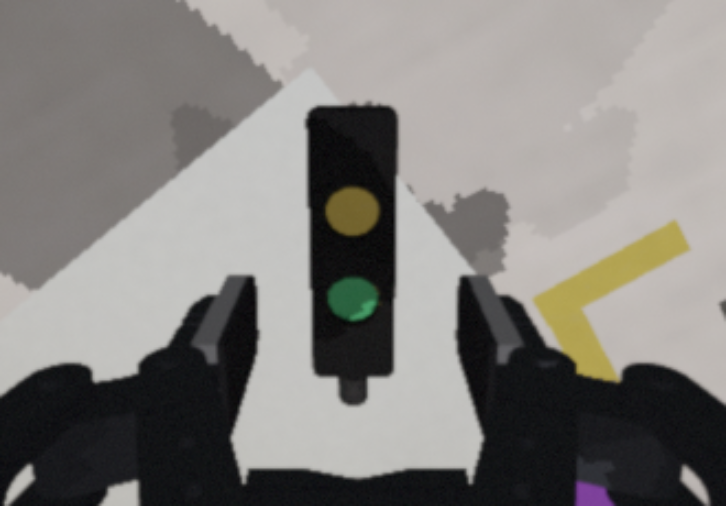

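The slider lies square between the open fingers, tab toward the far side. Grasping.

>>> step_arm(
  deltas=[
    {"dp":[0,0,0.03],"angular":[0,0,0],"fingers":0.6},
    {"dp":[0,0,0.05],"angular":[0,0,0],"fingers":0.6},
    {"dp":[0,0,0.0625],"angular":[0,0,0],"fingers":0.6},
    {"dp":[0,0,0.0625],"angular":[0,0,0],"fingers":0.6},
    {"dp":[0,0,0.0625],"angular":[0,0,0],"fingers":0},
    {"dp":[0,0,0.0625],"angular":[0,0,0],"fingers":0},
    {"dp":[0,0,0.0625],"angular":[0,0,0],"fingers":0},
    {"dp":[0,0,0.0625],"angular":[0,0,0],"fingers":0},
    {"dp":[0,0,0.0625],"angular":[0,0,0],"fingers":0},
    {"dp":[0,0,0.0625],"angular":[0,0,0],"fingers":0},
  ],
)

```text
clock: 22.9
ee_pos: [429.4, 263.4, 4.0]
tool_rot: [0.794, 3.039, 0.001]
force: [-0.9, -0.0, 6.3]
finger_gap: 23.4
finger_force: 59.4
```

>>> step_arm(
  deltas=[
    {"dp":[0,0,-0.03],"angular":[0,0,0],"fingers":0},
    {"dp":[0,0,-0.1],"angular":[0,0,0],"fingers":0},
    {"dp":[0,0,-0.2],"angular":[0,0,0],"fingers":0},
    {"dp":[0,0,-0.3],"angular":[0,0,0],"fingers":0},
    {"dp":[0,0,-0.3],"angular":[0,0,0],"fingers":0},
    {"dp":[0,0,-0.3],"angular":[0,0,0],"fingers":0},
  ],
)

```text
clock: 23.5
ee_pos: [429.9, 263.5, 124.9]
tool_rot: [0.793, 3.037, 0.003]
force: [0.5, 0.7, -0.9]
finger_gap: 23.4
finger_force: 59.0
```

```bash
python3 - <<'E'
from slid import *
c=snap("wrist","w20"); st()
T=c["cam_to_world"]; W=world(c); print("dark pts z around", end=" ")
r=slider(c,430,262,z0=105,z1=140,rad=60)
# rails nest geometry from w1 & w11, rail blocks by height
for tag in ("w1","w11","w15","w17"):
    d=dict(np.load(tag+".npz")); V=world(d)
    m=((abs(V[...,2]-14.8)<1.7)&(np.hypot(V[...,0]-596.4,V[...,1]-73.6)<65)&(d["pixels"].min(2)>60)).astype(np.uint8)
    n,lab,s,cen=cv2.connectedComponentsWithStats(m)
    for i in range(1,n):
        if s[i,4]>15: q=V[lab==i]; print(tag,s[i,4],cv2.minAreaRect(q[:,:2].astype(np.float32)),q[:,2].mean().round(1))
E
```

```text
23.55 [428.88 263.1  123.5 ] [7.9410e-01 3.0394e+00 2.0000e-04] 23.5 [ 0.7 -0.2 -1.7]
dark pts z around z [127.4 128.7 130. ] area 5401 bbox [226 157  52 153]
rect on plane ((428.1982116699219, 262.8786315917969), (28.5203914642334, 93.7975082397461), 60.62855911254883)
body ((399.1791076660156, 279.5907287597656), (24.505773544311523, 27.224334716796875), 59.29296875)
w1 178 ((560.4364624023438, 43.731239318847656), (23.673221588134766, 13.693821907043457), 77.98041534423828) 14.4
w1 164 ((575.92431640625, 115.83075714111328), (23.097375869750977, 13.098880767822266), 79.05233001708984) 14.4
w1 159 ((617.3344116210938, 31.57021713256836), (23.364160537719727, 13.95925521850586), 77.97737121582031) 14.4
w1 154 ((632.5075073242188, 103.79337310791016), (23.565378189086914, 13.564888000488281), 77.31851196289062) 14.5
w11 250 ((560.2310791015625, 44.00633239746094), (23.772083282470703, 14.108419418334961), 77.15071868896484) 14.4
w11 235 ((575.5851440429688, 116.01263427734375), (23.337196350097656, 14.106075286865234), 78.21791076660156) 14.4
w11 61 ((618.5437622070312, 40.3123321533
[... 402 characters left out ...]
817138672) 14.3
w15 284 ((616.7451782226562, 31.730440139770508), (23.76443099975586, 14.063626289367676), 77.9033203125) 14.4
w15 270 ((632.5570068359375, 103.87632751464844), (24.057512283325195, 13.81862735748291), 77.48722839355469) 14.4
w17 314 ((560.3544311523438, 43.842002868652344), (23.85646629333496, 13.861991882324219), 78.21101379394531) 14.3
w17 299 ((575.7424926757812, 115.78772735595703), (24.357513427734375, 13.617486953735352), 78.44840240478516) 14.3
w17 261 ((616.815673828125, 31.52227783203125), (23.98189353942871, 13.873002052307129), 78.00702667236328) 14.3
w17 262 ((632.291259765625, 103.73898315429688), (24.217212677001953, 14.017680168151855), 77.66211700439453) 14.3
```

The slider is lifted and square in the grip. The four rail blocks give the channel centre (596.3, 73.75) and axis 77.9°, so I carry it there with a 72.9° turn.

>>> step_arm(
  deltas=[
    {"dp":[-0.598,-0.204,0],"angular":[0,0,0.405],"fingers":0},
    {"dp":[-0.598,-0.204,0],"angular":[0,0,0.405],"fingers":0},
    {"dp":[-0.598,-0.204,0],"angular":[0,0,0.405],"fingers":0},
    {"dp":[-0.598,-0.204,0],"angular":[0,0,0.405],"fingers":0},
    {"dp":[-0.598,-0.204,0],"angular":[0,0,0.405],"fingers":0},
    {"dp":[-0.598,-0.204,0],"angular":[0,0,0.405],"fingers":0},
    {"dp":[-0.598,-0.204,0],"angular":[0,0,0.405],"fingers":0},
    {"dp":[-0.598,-0.204,0],"angular":[0,0,0.405],"fingers":0},
    {"dp":[-0.598,-0.204,0],"angular":[0,0,0.405],"fingers":0},
    {"dp":[-0.598,-0.204,0],"angular":[0,0,0.405],"fingers":0},
    {"dp":[-0.598,-0.204,0],"angular":[0,0,0.405],"fingers":0},
    {"dp":[-0.598,-0.204,0],"angular":[0,0,0.405],"fingers":0},
  ],
)

```text
clock: 24.75
ee_pos: [597.2, 75.1, 122.7]
tool_rot: [-2.442, -1.974, 0.002]
force: [-0.6, 0.1, 0.5]
finger_gap: 23.2
finger_force: 59.0
```

>>> step_arm(
  deltas=[
    {"dp":[0,0,0.1],"angular":[0,0,0],"fingers":0},
    {"dp":[0,0,0.18],"angular":[0,0,0],"fingers":0},
    {"dp":[0,0,0.22],"angular":[0,0,0],"fingers":0},
    {"dp":[0,0,0.22],"angular":[0,0,0],"fingers":0},
    {"dp":[0,0,0.22],"angular":[0,0,0],"fingers":0},
  ],
)

```text
clock: 25.25
ee_pos: [597.8, 75.1, 35.7]
tool_rot: [-2.444, -1.974, 0.0]
force: [0.4, 0.9, -0.3]
finger_gap: 23.2
finger_force: 59.0
```

```bash
cat > place.py <<'E'
from slid import *
from station import ctrl
def rails(V,d):
    m=((abs(V[...,2]-14.5)<1.7)&(np.hypot(V[...,0]-596.4,V[...,1]-73.6)<65)&(d["pixels"].min(2)>60)).astype(np.uint8)
    n,lab,s,cen=cv2.connectedComponentsWithStats(m)
    for i in range(1,n):
        if s[i,4]>40: q=V[lab==i]; print(s[i,4],cv2.minAreaRect(q[:,:2].astype(np.float32)),q[:,2].mean().round(1))
E
python3 - <<'E'
from place import *
c=snap("wrist","w21"); st(); print(R.from_rotvec(ctrl.state()["tool_rot"]).as_matrix()[:2,0])
slider(c,597,74,z0=30,z1=55,rad=62); rails(world(c),c)
cv2.imwrite("pics/w21c.png",cv2.resize(c["pixels"][100:340,90:420,::-1],None,fx=2.2,fy=2.2))
E
```

```text
25.3 [598.6   75.12  36.53] [2.4434e+00 1.9733e+00 2.0000e-03] 23.2 [0.2 0.4 0.2]
[0.21048699 0.97759658]
z [38.1 39.4 40.9] area 5674 bbox [225 156  54 156]
rect on plane ((596.6033935546875, 74.73165893554688), (95.62654876708984, 29.76980209350586), 77.7759780883789)
body ((603.743408203125, 107.83180236816406), (27.90363883972168, 25.417072296142578), 77.776123046875)
821 ((575.4583129882812, 117.14424133300781), (23.4029541015625, 14.008906364440918), 77.28426361083984) 14.2
834 ((631.7515869140625, 104.88713836669922), (23.58629035949707, 14.114461898803711), 78.28076934814453) 14.2
```

View pics/w21c.png

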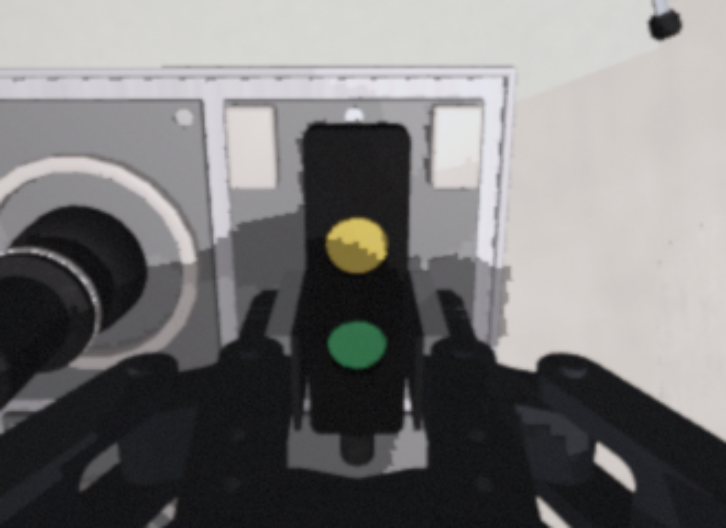

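The slider hangs over the rail channel, parallel (77.8° against 77.9°) and within 1 mm of centre in this view. Lowering.

>>> step_arm(
  deltas=[
    {"dp":[0,-0.002,0.03],"angular":[0,0,0],"fingers":0},
    {"dp":[0,-0.002,0.048],"angular":[0,0,0],"fingers":0},
    {"dp":[0,-0.002,0.056],"angular":[0,0,0],"fingers":0},
    {"dp":[0,-0.002,0.059],"angular":[0,0,0],"fingers":0},
    {"dp":[0,-0.002,0.061],"angular":[0,0,0],"fingers":0},
    {"dp":[0,-0.002,0.0625],"angular":[0,0,0],"fingers":0},
    {"dp":[0,-0.002,0.064],"angular":[0,0,0],"fingers":0},
    {"dp":[0,-0.002,0.064],"angular":[0,0,0],"fingers":0},
  ],
)

```text
clock: 26.1
ee_pos: [597.0, 75.2, 11.0]
tool_rot: [2.444, 1.973, 0.001]
force: [-3.2, 0.3, 7.8]
finger_gap: 23.2
finger_force: 59.8
```

>>> step_arm(
  deltas=[
    {"dp":[0,0,0],"angular":[0,0,0],"fingers":0.4},
    {"dp":[0,0,0],"angular":[0,0,0],"fingers":0.5},
    {"dp":[0,0,0],"angular":[0,0,0],"fingers":0.5},
    {"dp":[0,0,0],"angular":[0,0,0],"fingers":0.5},
    {"dp":[0,0,0],"angular":[0,0,0],"fingers":0.5},
    {"dp":[0,0,-0.05],"angular":[0,0,0],"fingers":0.5},
    {"dp":[0,0,-0.15],"angular":[0,0,0],"fingers":0.5},
    {"dp":[0,0,-0.27],"angular":[0,0,0],"fingers":0.5},
    {"dp":[0,0,-0.38],"angular":[0,0,0],"fingers":0.5},
    {"dp":[0,0,-0.48],"angular":[0,0,0],"fingers":0.5},
    {"dp":[-0.25,0,-0.48],"angular":[0,0,0],"fingers":0.5},
    {"dp":[-0.25,0,-0.48],"angular":[0,0,0],"fingers":0.5},
  ],
)

```text
clock: 27.3
ee_pos: [577.1, -22.5, 204.0]
tool_rot: [2.438, 1.976, 0.005]
force: [0.0, -1.1, -0.4]
finger_gap: 42.6
finger_force: 0.0
```

>>> step_arm(
  deltas=[
    {"dp":[-0.1,0.05,0],"angular":[0,0,0],"fingers":0.5},
    {"dp":[-0.1,0.05,0],"angular":[0,0,0],"fingers":0.5},
    {"dp":[-0.1,0.05,0],"angular":[0,0,0],"fingers":0.5},
  ],
)

```text
clock: 27.6
ee_pos: [586.9, -66.9, 201.7]
tool_rot: [-2.447, -1.97, -0.0]
force: [0.6, 0.7, 0.5]
finger_gap: 42.9
finger_force: 0.0
```

```bash
python3 - <<'E'
from place import *
c=snap("wrist","w22"); st()
slider(c,597,74,z0=9.5,z1=22,rad=60); rails(world(c),c)
prof(c,494,-12,(20,28,36,44,50),rad=18,zmin=9); prof(c,516,91,(12,20,48,60,68),rad=22,zmin=9)
W=world(c)
for n,(x,y),z in (("obj",(463,-386),0),("cbl",(532,-255),62),("cwh",(575,-379),50)):
    for nm in ("top",):
        pass
t=snap("top","top1"); d=cv2.absdiff(t["pixels"],np.load("top0.npz")["pixels"]).max(2)
for n,p in (("cbl",(520,290)),("cwh",(580,271)),("purple",(268,281))):
    u,v=(np.array(p)*.64).astype(int); print(n,"max change",np.percentile(d[v-8:v+9,u-8:u+9],[50,95]))
E
```

```text
27.65 [586.78 -65.8  201.64] [-2.4447 -1.9717  0.    ] 42.7 [-0.6 -0.6 -0.7]
z [13.5 14.8 16.1] area 1523 bbox [221   0  25  92]
rect on plane ((595.9650268554688, 72.20701599121094), (90.8211898803711, 25.06363868713379), 78.0505599975586)
body ((603.1412353515625, 106.50676727294922), (20.56268882751465, 24.728422164916992), 77.62615966796875)
250 ((574.9998168945312, 113.95094299316406), (19.191410064697266, 13.823380470275879), 77.40387725830078) 14.2
241 ((631.0435180664062, 101.602294921875), (19.075593948364258, 12.942510604858398), 78.29496765136719) 14.2
253 ((559.9832153320312, 44.08386993408203), (22.604700088500977, 14.022669792175293), 77.30247497558594) 14.2
255 ((616.9595947265625, 32.0869255065918), (23.6253719329834, 12.724345207214355), 77.810302734375) 14.3
  top ctr [494.3 -12.2  50. ] size [13.3 13.6]
   28 37 [492.2 -12.3  13.8]
   36 107 [493.4 -12.4  11.8]
   44 54 [493.9 -12.2   8.5]
   50 133 [494.3 -12.2   4.9]
  top ctr [515.   91.2  69.3] size [23.4 23.2]
   12 58 [514.8  91.5  19.2]
   20 142 [514.8  91.7  17.9]
   48 38 [514.9  91.5  11.5]
   60 41 [514.9  91.6  11.5]
   68 534 [515.2  90.8   8.3]
cbl max change [2. 4.]
cwh max change [3. 5.]
purple max change [3. 5.]
```

View pics/w22.png

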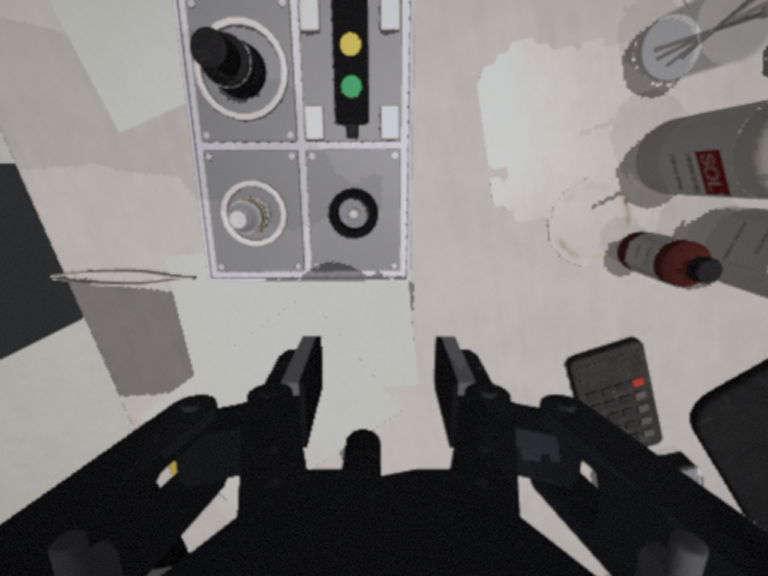

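All four spares are seated: the objective at (245,215), the eyepiece at (230,65), the ring over its post at (353,213) and the slider centred between the rails at (350,65). The canisters and the purple look-alike haven't moved. Handing in.

```bash
python3 -c "
from station import ctrl
print(ctrl.close_job())"
```

```text
the job is handed in; nothing more can be done
None
```

The job is handed in after about 28 s: objective, eyepiece, ring and slider are each set down gently in their own nests, in that order, and the canisters and purple look-alike haven't moved.

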